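Unlock the transit tray and sort left and right enclosure feet

ROBOT

A 6-joint arm with a two-finger parallel gripper is mounted at the origin on the work surface. World frame = base frame: x ahead of the robot, y to its left, z up, the work surface at z = 0. Lengths are in mm, angles in rad, forces in N, time in s.
With the tool pointing down it reaches from about 375 to 975 mm from the base axis. Payload 3.8 kg.
Tool frame: the origin (TCP) lies midway between the tips of the shut fingers; the grasp point (between the pads) lies 19 mm behind it; z points along the fingers, y is the direction in which the jaws open and shut (so a half turn about z gives the same grasp; the last joint's range is limited). The gripper opens to 85 mm and grips with 20 to 120 N. Pads are 22 mm wide; open, the fingers measure 114 mm over their backs; the gripper's body (76 mm by 85 mm) begins 54 mm behind the grasp point. The pads swing forward as they close: fully open they stand 13 mm farther back than shut.
Start: joints at [1.273, 0.264, 1.604, -0, 1.274, -0.037], TCP at [174.049, 652.169, 231.28] pointing down, gripper open.
Joint ranges: [-2.63, 2.63], [-0.94, 2.18], [0.31, 2.57], [-1.31, 4.45], [0, 2.66], [-2.55, 2.55]. Speed limits (rad/s): [2.57, 2.57, 3.14, 3.14, 3.14, 3.14].

INTERFACE

Orientations are given as a rotation vector (axis times angle).
In Python, from plant import manip gives the robot as it stands. The module is installed in compiled form; this text tells all that it offers.
- The arm moves only by the tool arm_command, never from a script. Its argument "deltas" is a list of rows, each an object of numbers: "x", "y", "z": the shift along the tool's x, y, z each as a share of 100 mm, from -1 to 1; "ax", "ay", "az": the turn, a rotation vector about the tool's x, y, z each as a share of 45 degrees, from -1 to 1; "grip": the opening, from 0 (shut) to 1 (fully open). A call has 1 to 12 rows; each row is the pose to reach, as a shift and turn from the pose commanded when the call began, along the tool's axes at that moment; what a row does not reach only later rows make up. A row lasts 1/8 s, in which the tool goes at most 62.5 mm and 10.7 degrees, less where a joint would pass 70% of its speed; a pose out of reach is approached as far as the arm can. A call with a number of a shift or a turn outside -1 to 1 is refused whole. A call with a gripper value outside its range is refused whole. The fingers move at their own pace and stop on an object; "squeeze" is the grip in N (left out, the last holds). Time passes only in rows, so rows that repeat a pose let the fingers close. It gives the time, the measured TCP pose, the force and the opening at its end, in the units of the state.
- manip.get_obs(): the state, without advancing time (a new reading comes with each control period).
- manip.grab_frame(name): name is "side" or "top"; returns the picture (400x640x3 uint8, blue, green, red); there is no depth.
- manip.camera_params(name): a dict with "camera_matrix" (3x3 intrinsics, pixels), "T" (4x4, takes a point from camera to world coordinates). Camera axes: x right, y up, looking along -z (the intrinsics and any distortion apply to the point x, -y, -z); pixel columns grow to the right and rows downward; lengths in mm; the calibration is good to about 2 mm. A picture is of the moment at which its call begins. camera_params takes no time and is no camera call.
- manip.hand_in(): hands the job in, once; it reports no verdict.
The state is a dict: "clock": time; "qpos": joint angles; "joint_velocities": joint speeds; "joint_torque": joint torques, N m; "position": TCP position; "eef_rot": TCP orientation; "force": force on the tool from outside, world axes, zero at the start; "wrist_torque": the same for the moment, N m; "finger_gap": opening from 0.0 (shut) to 1.0 (fully open).
Only numpy, scipy, OpenCV 4.12 (cv2) and the standard library are available. Lean on these libraries where they do the work, as an engineer would, in place of code of your own. Each camera call takes 0.05 s, during which the arm holds its last target. There are 200 camera calls.

TASK

Free the seized pin that locks the yellow bar: work it out by twisting it to and fro while drawing it up gently, without hauling its clamp up off its rubber mounts, and leave it in the red bin. Then swing the bar open clear of the tray, put every left-hand bracket in the blue tray and every right-hand one in the orange tray, all lying on their plates with the fin up, and when the tray is empty swing the bar fully shut again. Leave everything else on the bench where it is.

Things in the scene. Friction and masses are not known exactly. Their poses are not given: they have to be found in the camera images.
- carrier: Plywood transit tray fixed to the bench, 224 (its x) x 236 (its y) mm, walls 20 mm high, floor top at 6 mm; origin at the centre of its underside, z up. The brackets lie loose on its floor in two rows. The clamp that holds the pin stands beside it at carrier (0, -150 mm), 34 x 56 mm in plan, top 50 mm above the bench.
- bar (a joint): Yellow bar that swings level over the tray's middle on an upright pivot; 0 = shut (along the carrier's y, eye over the clamp); grows anticlockwise from above, free end going to carrier +x; stop at 1.8 rad. Friction 0.12 N m, stays put. 60 mm wide, 56 to 62 mm above the bench, reaches 308 mm from the pivot. The pin stands through its 24 x 36 mm end eye.
- bar_pivot (a point): The bar's pivot axis, 59 mm above the bench, at carrier (0, +135 mm); fixed on the carrier, axes as the carrier's.
- bar_knob (a point): Middle of the upright black knob on the bar: 16 mm in diameter, 45 mm tall (62 to 107 mm above the bench), 95 mm from the pivot. Moves with the bar.
- clamp_lift (a joint): How far (m) the grey split clamp is lifted on its rubber mounts: 0 at rest, up to 0.015, springs back, 2 N per mm after the first 3 N. Keep it well under 0.009. Its spring jaws seize the pin: a straight pull takes 25 to 36 N, turning about 0.25 N m; but while it turns the pin rises with a small part of that pull, 2 to 3 mm per twist of 1 rad. It leaves the jaws after 24 mm, the bar's eye after 36 mm.
- pin_handle (a point): Centre of the rusty pin's red flat handle: a plate 46 mm wide (x), 10 mm thick (y), 38 mm tall (z = the pin's axis, up while in the clamp). A collar 28 mm across lies right under it, 19 mm below this point. Upright at the start, any yaw to 0.5 rad off the carrier's.
- pin_foot (a point): Centre of the pin's lower end, 77 mm below pin_handle along its axis; shank 16 mm in diameter, whole pin 96 mm long, about 0.12 kg. At the start 26 mm above the bench.
- pin_bin: Red square open waste bin for pulled pins, outside 100 x 100 x 60 mm, walls and floor 4 mm, fixed; origin at the centre of its underside. The pin may lean in it.
- left_tray: Blue open tray for LEFT brackets, outside 210 (its x) x 140 (its y) x 30 mm, walls and floor 5 mm, fixed; origin at the centre of its underside. A black outline of a left bracket is painted on its floor.
- right_tray: Orange open tray for RIGHT brackets, same size and origin as the blue one; a black outline of a right bracket is painted on its floor.
- left1_mid (a point): LEFT bracket (None if absent), aluminium, 0.11 kg: L-shaped plate 90 (x) x 50 (y) x 6 mm, 21 mm above its underside in the middle of that rectangle. x runs along the 30 mm wide stem to the end with the toe, z up. From above, looking along x, the toe points left (+y). Upright fin to grip: 56 (x) x 8 (y) mm, at y -10 mm, from 15 mm below to 21 mm above this point.
- left2_mid (a point): LEFT bracket (None if absent), aluminium, 0.11 kg: L-shaped plate 90 (x) x 50 (y) x 6 mm, 21 mm above its underside in the middle of that rectangle. x runs along the 30 mm wide stem to the end with the toe, z up. From above, looking along x, the toe points left (+y). Upright fin to grip: 56 (x) x 8 (y) mm, at y -10 mm, from 15 mm below to 21 mm above this point.
- left3_mid (a point): LEFT bracket (None if absent), aluminium, 0.11 kg: L-shaped plate 90 (x) x 50 (y) x 6 mm, 21 mm above its underside in the middle of that rectangle. x runs along the 30 mm wide stem to the end with the toe, z up. From above, looking along x, the toe points left (+y). Upright fin to grip: 56 (x) x 8 (y) mm, at y -10 mm, from 15 mm below to 21 mm above this point.
- right1_mid (a point): RIGHT bracket (None if absent), aluminium, 0.11 kg: L-shaped plate 90 (x) x 50 (y) x 6 mm, 21 mm above its underside in the middle of that rectangle. x runs along the 30 mm wide stem to the end with the toe, z up. From above, looking along x, the toe points right (-y). Upright fin to grip: 56 (x) x 8 (y) mm, at y +10 mm, from 15 mm below to 21 mm above this point.
- right2_mid (a point): RIGHT bracket (None if absent), aluminium, 0.11 kg: L-shaped plate 90 (x) x 50 (y) x 6 mm, 21 mm above its underside in the middle of that rectangle. x runs along the 30 mm wide stem to the end with the toe, z up. From above, looking along x, the toe points right (-y). Upright fin to grip: 56 (x) x 8 (y) mm, at y +10 mm, from 15 mm below to 21 mm above this point.
- right3_mid (a point): RIGHT bracket (None if absent), aluminium, 0.11 kg: L-shaped plate 90 (x) x 50 (y) x 6 mm, 21 mm above its underside in the middle of that rectangle. x runs along the 30 mm wide stem to the end with the toe, z up. From above, looking along x, the toe points right (-y). Upright fin to grip: 56 (x) x 8 (y) mm, at y +10 mm, from 15 mm below to 21 mm above this point.
- stop_station: Loose emergency-stop box, yellow with a red mushroom button, 70 x 70 x 73 mm; origin at its underside or at its middle. Leave it alone.
- contactor: Loose black and grey contactor, 75 x 45 x 77 mm; origin at its underside or at its middle. Leave it alone.
- breaker: Loose white circuit breaker with blue toggles, 85 x 54 x 68 mm; origin at its underside or at its middle. Leave it alone.
- tape: Loose blue ring-shaped roll of tape, 90 mm across, 22 mm high; origin at its underside or at its middle. Leave it alone.
- screwdriver: Loose screwdriver, 190 mm long, lying flat; origin at its underside or at its middle. Leave it alone.
Things that resemble listed ones, but are neither listed nor needed, are in the scene too. What is shaped like the part that bears left2_mid but green or turquoise is not meant.

How it is judged:
By the outcome, as a careful person would: the job done as asked, in the order asked, and still so for the second after the job is handed in, with the robot touching nothing.
Of left1, left2, left3, right1, right2, right3 only 3 to 5 are there at a start; the rules pass over those that are not, and their reading is None.
At some moment in a run one of left1, left2, left3, right1, right2, right3 may be knocked a few centimetres aside while the robot is not near it.
It also fails if it takes over 210 s, if anything falls off the work surface, if the arm or the gripper's body presses on something with over 40 N, if the wrist force passes 120 N, or if a joint passes its speed limit or range.

## Working session

There is one attempt and no reset: what is moved stays moved. The work goes in short steps, Python scripts to look and compute and a tool call to move; the robot and the scene stay as the last step left them, time stands still between calls to the robot, and variables do not carry over. Pictures are saved under pics/ and viewed, about 12 in all and at most 16, crops included, and the job is handed in when it is done.

Besides the shell and the picture viewer there is one more tool, called after "Call:" as name([rows], argument=value, ...), one row to a line, values as JSON. arm_command: Moves the arm, as the interface text tells. Its arguments: {"type":"object","properties":{"deltas":{"type":"array"},"squeeze":{"type":"number"}},"required":["deltas"]}

```bash
mkdir -p pics
cat > h.py <<'E'
import numpy as np, cv2
from scipy.spatial.transform import Rotation as R
from plant import manip
def snap(n,f):
    im=manip.grab_frame(n); cv2.imwrite('pics/'+f+'.png',im); return im
def cam(n):
    p=manip.camera_params(n); return np.array(p['camera_matrix']),np.array(p['T']),p
def unproj(n,u,v,z):
    K,T,_=cam(n); d=np.linalg.solve(K,[u,v,1.]); d=T[:3,:3]@(d*[1,-1,-1]); o=T[:3,3]
    return o+d*(z-o[2])/d[2]
def proj(n,P):
    K,T,_=cam(n); c=T[:3,:3].T@(np.asarray(P,float)-T[:3,3]); q=K@(c*[1,-1,-1]); return q[:2]/q[2]
E
python3 - <<'E'
from h import *
print(manip.get_obs())
for n in('side','top'):
    snap(n,n+'0'); print(n,cam(n)[2])
E
```

```text
{'clock': 0.0, 'qpos': array([ 1.27309535e+00,  2.64778637e-01,  1.60538224e+00, -6.87598025e-06,
        1.27368988e+00, -3.69117493e-02]), 'joint_velocities': array([ 0.00174863, -0.00105477, -0.00064225, -0.00071102,  0.00079201,
       -0.00189181]), 'joint_torque': array([ 2.26099573e-04, -5.15100288e+01, -3.67320478e+01, -4.97471956e-05,
        1.24716581e-02,  6.53225015e-05]), 'position': array([173.84085585, 651.47241471, 229.94040118]), 'eef_rot': array([-0.40843544, -3.11455467,  0.0034988 ]), 'force': array([-0.15860709, -0.57710014,  0.0393346 ]), 'wrist_torque': array([ 0.02709824, -0.05139606,  0.05436721]), 'finger_gap': 0.9994113249987113}
side {'camera_matrix': array([[437.55447257,   0.        , 324.0515807 ],
       [  0.        , 437.55447257, 205.41930066],
       [  0.        ,   0.        ,   1.        ]]), 'T': array([[ 9.99203333e-01,  2.75888952e-02, -2.88366502e-02,
         4.47595689e+02],
       [-3.97770772e-02,  7.47096371e-01, -6.63524526e-01,
        -7.87644944e+02],
       [ 3.23784811e-03,  6.64142955e-01,  7.47598590e-01,
         1.01143506e+03],
       [ 0.00000000e+00,  0.00000000e+00,  0.00000000e+00,
         1.00000000e+00]])}
top {'camera_matrix': array([[411.30119   ,   0.        , 322.88684253],
       [  0.        , 411.30119   , 192.83137203],
       [  0.        ,   0.        ,   1.        ]]), 'T': array([[-1.96290798e-03,  9.97142043e-01, -7.55241214e-02,
         3.81789953e+02],
       [-9.99985169e-01, -2.34095416e-03, -4.91743480e-03,
         1.86732112e+01],
       [-5.08017949e-03,  7.55133489e-02,  9.97131850e-01,
         1.27413011e+03],
       [ 0.00000000e+00,  0.00000000e+00,  0.00000000e+00,
         1.00000000e+00]])}
```

View pics/top0.png

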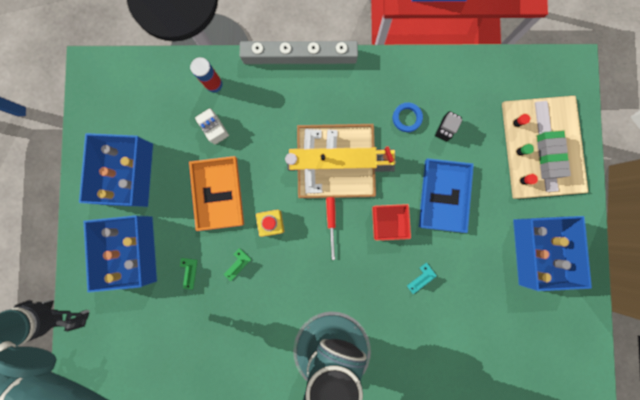

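View pics/side0.png

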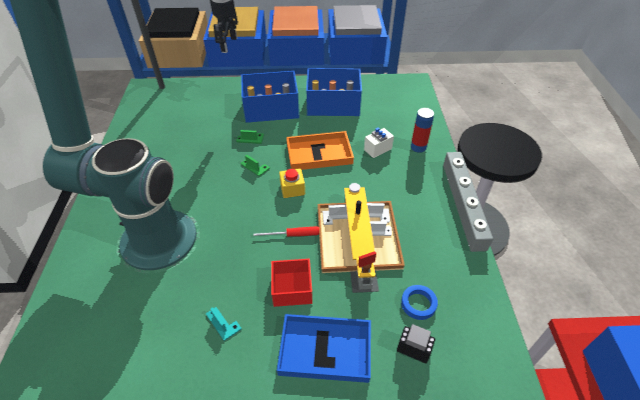

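Top view: the pin handle is at (388,156), the pivot at (291,158), the knob at (322,157), the red bin at (391,222), the blue tray at (447,196) and the orange tray at (216,194). Look-alikes are the green brackets at (188,273) and (237,263), the turquoise one at (421,278), and the blue and orange bins around the edges. I choose the red handle at the bar end and the aluminium pieces in the carrier, and check them in a close crop.

Run:
```python
from h import *
t=cv2.imread('pics/top0.png');s=cv2.imread('pics/side0.png')
a=cv2.resize(t[115:205,280:405],None,fx=6.0,fy=6.0,interpolation=cv2.INTER_CUBIC)[:, :750]
a=cv2.resize(t[118:203,282:402],(480,340),interpolation=cv2.INTER_CUBIC)
b=cv2.resize(s[175:300,310:412],(int(102*3.1),int(125*3.1)),interpolation=cv2.INTER_CUBIC)
o=np.zeros((400,800,3),np.uint8);o[:340,:480]=a;o[:b.shape[0],484:484+b.shape[1]]=b[:, :316]
cv2.imwrite('pics/crop1.png',o)
hsv=cv2.cvtColor(t,cv2.COLOR_BGR2HSV)
K,T,_=cam('top')
def rect(n,lo,hi,box,z):
    x0,y0,x1,y1=box; m=cv2.inRange(hsv,np.array(lo),np.array(hi)); mm=np.zeros_like(m); mm[y0:y1,x0:x1]=m[y0:y1,x0:x1]
    cs,_=cv2.findContours(mm,cv2.RETR_EXTERNAL,cv2.CHAIN_APPROX_NONE); c=max(cs,key=cv2.contourArea)
    p=cv2.minAreaRect(c); bx=cv2.boxPoints(p); W=np.array([unproj('top',u,v,z)[:2] for u,v in bx]); print(n,p[0],W.mean(0).round(1),'edges',[((W[(i+1)%4]-W[i]).round(0)).tolist() for i in range(2)])
rect('blue',(100,120,80),(125,255,255),(410,145,490,245),30)
rect('orange',(5,120,100),(20,255,255),(180,145,255,240),30)
rect('redbin',(0,120,60),(8,255,255),(365,195,420,250),60)
rect('wood',(8,30,100),(30,140,255),(280,115,385,205),20)
rect('yellow',(20,150,120),(32,255,255),(280,140,410,175),62)
```

```text
blue (446.0198059082031, 195.30197143554688) [ 468.3 -348. ] edges [[212.0, -25.0], [-16.0, -149.0]]
orange (215.67001342773438, 193.1978302001953) [476.4 350.5] edges [[16.0, -148.0], [-213.0, -26.0]]
redbin (391.0758361816406, 222.09164428710938) [ 387.1 -175.8] edges [[5.0, -109.0], [-103.0, -3.0]]
wood (335.5, 184.0) [504.  -13.8] edges [[-1.0, -249.0], [-98.0, 1.0]]
yellow (341.7986145019531, 157.84742736816406) [577.9 -31.7] edges [[7.0, -310.0], [-60.0, -1.0]]
```

View pics/crop1.png

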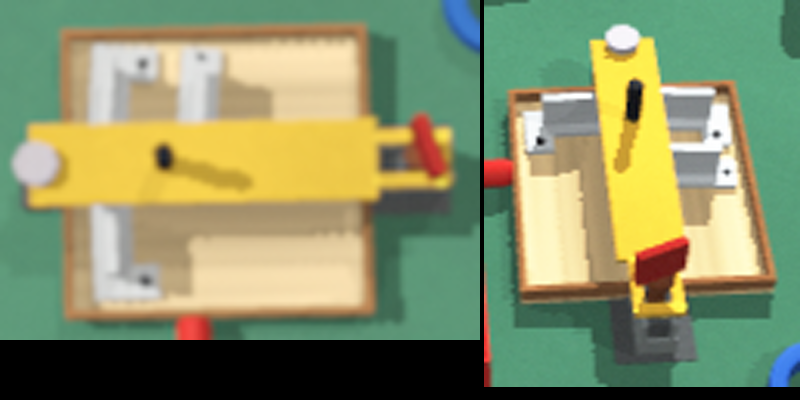

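The crop shows the pin handle at crop (430,145), turned slightly from the carrier. Three aluminium brackets are visible: one upper left with its toe at the top, one upper middle, and one lower left with its toe at the bottom. I next fit box models to both views to get poses.

```bash
cat >> h.py <<'E'
from scipy.optimize import minimize
def boxpts(x,y,z,yaw,L,W,H):  # z = bottom
    c,s=np.cos(yaw),np.sin(yaw); P=[]
    for a in(-.5,.5):
        for b in(-.5,.5):
            for h in(0,H): P.append([x+c*a*L-s*b*W,y+s*a*L+c*b*W,z+h])
    return np.array(P)
S=4
def hullmask(pts,sh):
    m=np.zeros(sh,np.uint8); h=cv2.convexHull((np.array(pts,np.float32)*S)); cv2.fillConvexPoly(m,np.round(h*16).astype(np.int32),1,shift=4); return m
def colmask(im,lo,hi,box):
    x0,y0,x1,y1=box; big=cv2.resize(im[y0:y1,x0:x1],None,fx=S,fy=S,interpolation=cv2.INTER_CUBIC)
    m=cv2.inRange(cv2.cvtColor(big,cv2.COLOR_BGR2HSV),np.array(lo),np.array(hi))
    if lo[0]==0: m|=cv2.inRange(cv2.cvtColor(big,cv2.COLOR_BGR2HSV),np.array((172,)+tuple(lo[1:])),np.array((180,255,255)))
    cs,_=cv2.findContours(m,cv2.RETR_EXTERNAL,cv2.CHAIN_APPROX_NONE); c=max(cs,key=cv2.contourArea)
    o=np.zeros_like(m); cv2.fillConvexPoly(o,cv2.convexHull(c),1); return o
def fitbox(views,lo,hi,z,dims,x0):
    """views: {cam:(img,box)}"""
    ms={n:colmask(im,lo,hi,b) for n,(im,b) in views.items()}
    def cost(p):
        e=0
        for n,(im,b) in views.items():
            q=[proj(n,P)-[b[0],b[1]]+.5 for P in boxpts(p[0]*100,p[1]*100,z,p[2],*dims)]
            m=hullmask(q,ms[n].shape); e+=1-(m&ms[n]).sum()/(m|ms[n]).sum()
        return e
    i=np.array([x0[0]/100,x0[1]/100,x0[2]]); best=None
    for k in range(3):
        r=minimize(cost,i,method='Nelder-Mead',options=dict(initial_simplex=[i,i+[.1,0,0],i+[0,.1,0],i+[0,0,.15]],xatol=1e-4,fatol=1e-4)); i=r.x
    return i[0]*100,i[1]*100,i[2],r.fun
def state():
    o=manip.get_obs(); M=R.from_rotvec(o['eef_rot']).as_matrix(); return o,np.array(o['position']),M
def plan(xyz,psi=None):
    """deltas in tool axes to target; psi = world direction of tool y (mod pi)"""
    o,p,M=state(); d=M.T@(np.array(xyz,float)-p)/100
    cur=np.arctan2(M[1,1],M[0,1]); 
    a=0
    if psi is not None:
        a=(psi-cur+np.pi/2)%np.pi-np.pi/2
        # keep joint 6 in range handled by reading q6
        Mt=np.column_stack([[np.sin(psi_:=cur+a),-np.cos(psi_),0],[np.cos(psi_),np.sin(psi_),0],[0,0,-1.]])
        rv=R.from_matrix(M.T@Mt).as_rotvec()/(np.pi/4)
    else: rv=np.zeros(3)
    print('t%.2f pos'%o['clock'],p.round(1),'psi %.3f'%cur,'q6 %.2f'%o['qpos'][5],'F',np.round(o['force'],1),'gap %.3f'%o['finger_gap'])
    print('  d xyz',d.round(3),'rot',rv.round(3))
E
python3 - <<'E'
from h import *
t=cv2.imread('pics/top0.png');s=cv2.imread('pics/side0.png')
f=lambda *a:print([round(float(v),3) for v in fitbox(*a)])
f({'top':(t,(410,145,490,245)),'side':(s,(270,305,380,390))},(100,120,60),(125,255,255),0,(210,140,30),(468,-348,-.12))
f({'top':(t,(180,145,255,240)),'side':(s,(280,125,360,175))},(4,120,80),(20,255,255),0,(210,140,30),(476,350,.12))
f({'top':(t,(365,195,420,250)),'side':(s,(262,250,322,312))},(0,120,50),(8,255,255),0,(100,100,60),(387,-176,.03))
for n in [('top',),('side',),('top','side')]:
  d={'top':(t,(378,140,402,172)),'side':(s,(355,245,385,275))}
  f({k:d[k] for k in n},(0,110,60),(9,255,255),84,(46,10,38),(575,-135,.25))
W=[unproj('top',282+a/4,118+b/4,20)[:2] for a,b in((62,30),(365,25),(372,312),(66,318))]
print(np.round(W,1),np.mean(W,0))
W=[unproj('side',310+(a-484)/3.1,175+b/3.1,20)[:2] for a,b in((508,91),(735,82),(775,285),(521,300))]
print(np.round(W,1),np.mean(W,0))
# pivot cap & knob
print(unproj('top',282+36/4,118+163/4,66),unproj('side',354,188,66),unproj('top',282+163/4,118+155/4,100))
E
```

```text
Traceback (most recent call last):
  File "h.py", line 40, in fitbox
    r=minimize(cost,i,method='Nelder-Mead',options=dict(initial_simplex=[i,i+[.1,0,0],i+[0,.1,0],i+[0,0,.15]],xatol=1e-4,fatol=1e-4)); i=r.x
  File "h.py", line 35, in cost
    q=[proj(n,P)-[b[0],b[1]]+.5 for P in boxpts(p[0]*100,p[1]*100,z,p[2],*dims)]
       ~~~~^^^^^
  File "h.py", line 12, in proj
    K,T,_=cam(n); c=T[:3,:3].T@(np.asarray(P,float)-T[:3,3]); q=K@(c*[1,-1,-1]); return q[:2]/q[2]
          ~~~^^^
  File "h.py", line 7, in cam
    p=manip.camera_params(n); return np.array(p['camera_matrix']),np.array(p['T']),p
ValueError: time passes only in moves, steps and waits
```

```bash
sed -i 's/^def cam(n):/import functools\n@functools.lru_cache(None)\ndef cam(n):/' h.py
python3 - <<'E'
from h import *
t=cv2.imread('pics/top0.png');s=cv2.imread('pics/side0.png')
f=lambda *a:print([round(float(v),3) for v in fitbox(*a)])
f({'top':(t,(410,145,490,245)),'side':(s,(270,305,380,390))},(100,120,60),(125,255,255),0,(210,140,30),(468,-348,-.12))
f({'top':(t,(180,145,255,240)),'side':(s,(280,125,360,175))},(4,120,80),(20,255,255),0,(210,140,30),(476,350,.12))
f({'top':(t,(365,195,420,250)),'side':(s,(262,250,322,312))},(0,120,50),(8,255,255),0,(100,100,60),(387,-176,.03))
for n in [('top',),('side',),('top','side')]:
  d={'top':(t,(378,140,402,172)),'side':(s,(355,245,385,275))}
  f({k:d[k] for k in n},(0,110,60),(9,255,255),84,(46,10,38),(575,-135,.25))
W=[unproj('top',282+a/4,118+b/4,20)[:2] for a,b in((62,30),(365,25),(372,312),(66,318))]
print(np.round(W,1),np.mean(W,0))
W=[unproj('side',310+(a-484)/3.1,175+b/3.1,20)[:2] for a,b in((508,91),(735,82),(775,285),(521,300))]
print(np.round(W,1),np.mean(W,0))
print(unproj('top',282+36/4,118+163/4,66),unproj('side',354,188,66),unproj('top',282+163/4,118+155/4,100))
E
```

```text
[469.713, -349.872, -0.114, 0.04]
[477.156, 353.555, 0.125, 0.149]
[388.844, -178.362, 0.045, 0.052]
[575.0, -135.0, 0.25, 1.0]
[583.229, -165.912, 0.463, 0.199]
[582.11, -162.554, 0.306, 0.541]
[[ 686.1  103.1]
 [ 689.3 -131.4]
 [ 466.7 -134.3]
 [ 462.6   99.4]] [576.1851121  -15.80752476]
[[ 466.9   97.3]
 [ 690.9  101. ]
 [ 692.1 -137.3]
 [ 470.8 -144.4]] [580.15990027 -20.85599777]
[574.87716839 118.99576035  66.        ] [576.53945365 117.93317669  66.        ] [575.00643112  24.65321033 100.        ]
```

Run:
```python
from h import *
t=cv2.imread('pics/top0.png');s=cv2.imread('pics/side0.png')
f=lambda *a:print([round(float(v),3) for v in fitbox(*a)])
for n in [('top',),('side',),('top','side')]:
 for y in(.2,.45):
  d={'top':(t,(378,140,402,172)),'side':(s,(355,245,385,275))}
  f({k:d[k] for k in n},(0,110,40),(9,255,255),84,(46,10,38),(581,-165,y))
for n,b in(('top',(370,140,405,172)),('side',(350,240,390,280))):
  im=cv2.imread(f'pics/{n}0.png');m=colmask(im,(0,110,40),(9,255,255),b);cs,_=cv2.findContours(m,0,2);print(n,[(np.array(c[:,0])/4+[b[0],b[1]]).round(1).tolist() for c in cs])
  print(np.round([proj(n,P) for P in boxpts(581,-165,84,.35,46,10,38)],1).tolist())
plan((581,-165,230),.35+np.pi/2)
```

```text
[581.344, -162.782, 0.303, 0.24]
[581.583, -162.629, 0.317, 0.241]
[582.975, -165.627, 0.406, 0.2]
[582.893, -166.018, 0.457, 0.2]
[582.813, -162.815, 0.361, 0.546]
[581.057, -163.166, 0.345, 0.546]
top [[[386.8, 146.5], [386.5, 146.8], [386.2, 146.8], [385.0, 148.0], [385.0, 148.2], [384.5, 148.8], [384.5, 151.2], [384.2, 151.5], [384.2, 155.8], [384.0, 156.0], [384.0, 158.5], [384.2, 158.8], [384.2, 159.0], [384.5, 159.2], [384.8, 159.2], [385.0, 159.5], [385.2, 159.5], [385.5, 159.8], [385.8, 159.8], [386.0, 160.0], [386.2, 160.0], [386.5, 160.2], [386.8, 160.2], [387.0, 160.5], [387.2, 160.5], [387.5, 160.8], [387.8, 160.8], [388.0, 161.0], [388.2, 161.0], [388.5, 161.2], [388.8, 161.2], [389.0, 161.5], [389.2, 161.5], [389.5, 161.8], [391.2, 161.8], [391.5, 161.5], [391.8, 161.5], [392.0, 161.2], [392.2, 161.2], [393.2, 160.2], [393.2, 159.0], [393.0, 158.8], [393.0, 158.2], [392.8, 158.0], [392.8, 157.5], [392.5, 157.2], [392.5, 156.8], [392.2, 156.5], [392.2, 156.0], [392.0, 155.8], [392.0, 155.2], [391.8, 155.0], [391.8, 154.5], [391.5, 154.2], [391.5, 153.8], [391.2, 153.5],
[... 2074 characters left out ...]
[374.8, 251.5]]]
[[358.3, 267.8], [359.2, 259.2], [356.6, 264.7], [357.5, 256.1], [374.6, 262.0], [376.0, 253.4], [372.9, 259.0], [374.2, 250.3]]Traceback (most recent call last):
  File "<stdin>", line 11, in <module>
  File "h.py", line 55, in plan
    rv=R.from_matrix(M.T@Mt).as_rotvec()/(np.pi/4)
       ~~~~~~~~~~~~~^^^^^^^^
  File "scipy/spatial/transform/_rotation.pyx", line 1143, in scipy.spatial.transform._rotation.Rotation.from_matrix
ValueError: Non-positive determinant (left-handed or null coordinate frame) in rotation matrix 0: [[-8.19197873e-01  5.73510979e-01 -3.71081072e-05]
 [ 5.73509668e-01  8.19196135e-01  2.08643565e-03]
 [-1.22699257e-03 -1.68792179e-03  9.99997823e-01]].
```

Call:
arm_command([
  {"x": -0.29, "y": -0.32},
  {"x": -0.58, "y": -0.65},
  {"x": -0.86, "y": -0.97},
])

```text
schema error: expected keys x, y, z, ax, ay, az, grip
```

Call:
arm_command([
  {"x": -0.29, "y": -0.32},
  {"x": -0.58, "y": -0.65},
  {"x": -0.86, "y": -0.97},
])

```text
schema error: expected keys x, y, z, ax, ay, az, grip
```

```bash
sed -i 's/\[np.sin(psi_:=cur+a),-np.cos(psi_),0\]/[-np.sin(psi_:=cur+a),np.cos(psi_),0]/' h.py; python3 -c "
from h import *
plan((581.5,-164.5,230),.35+np.pi/2)"
```

```text
t0.10 pos [173.9 651.5 230. ] psi 1.310 q6 -0.04 F [-0.1  0.1  0.2] gap 1.000
  d xyz [-6.042 -6.833  0.014] rot [-0.003 -0.001 -0.778]
```

Call:
arm_command([
  {"x": -0.29, "y": -0.32, "z": 0, "ax": 0, "ay": 0, "az": 0, "grip": 1},
  {"x": -0.58, "y": -0.65, "z": 0, "ax": 0, "ay": 0, "az": 0, "grip": 1},
  {"x": -0.86, "y": -0.97, "z": 0, "ax": 0, "ay": 0, "az": 0, "grip": 1},
])

```text
clock: 0.48
position: [232.4, 534.7, 230.5]
eef_rot: [-0.408, -3.115, 0.002]
force: [0.4, 0.1, -0.1]
finger_gap: 1.003
```

Call:
arm_command([
  {"x": -0.29, "y": -0.32, "z": 0, "ax": 0, "ay": 0, "az": 0, "grip": 1},
  {"x": -0.58, "y": -0.65, "z": 0, "ax": 0, "ay": 0, "az": 0, "grip": 1},
  {"x": -0.86, "y": -0.97, "z": 0, "ax": 0, "ay": 0, "az": 0, "grip": 1},
])

```text
clock: 0.85
position: [290.5, 418.8, 230.8]
eef_rot: [-0.408, -3.115, 0.001]
force: [0.7, -0.0, 0.4]
finger_gap: 0.998
```

Call:
arm_command([
  {"x": -0.29, "y": -0.32, "z": 0, "ax": 0, "ay": 0, "az": 0, "grip": 1},
  {"x": -0.58, "y": -0.65, "z": 0, "ax": 0, "ay": 0, "az": 0, "grip": 1},
  {"x": -0.86, "y": -0.97, "z": 0, "ax": 0, "ay": 0, "az": 0, "grip": 1},
])

```text
clock: 1.23
position: [348.4, 303.0, 230.9]
eef_rot: [-0.408, -3.115, 0.001]
force: [1.5, -0.6, 0.2]
finger_gap: 0.999
```

Call:
arm_command([
  {"x": -0.29, "y": -0.32, "z": 0, "ax": 0, "ay": 0, "az": 0, "grip": 1},
  {"x": -0.58, "y": -0.65, "z": 0, "ax": 0, "ay": 0, "az": 0, "grip": 1},
  {"x": -0.86, "y": -0.97, "z": 0, "ax": 0, "ay": 0, "az": 0, "grip": 1},
])

```text
clock: 1.6
position: [406.5, 187.1, 230.9]
eef_rot: [-0.408, -3.115, 0.0]
force: [0.9, 0.8, -0.0]
finger_gap: 0.999
```

Call:
arm_command([
  {"x": -0.29, "y": -0.32, "z": 0, "ax": 0, "ay": 0, "az": 0, "grip": 1},
  {"x": -0.58, "y": -0.65, "z": 0, "ax": 0, "ay": 0, "az": 0, "grip": 1},
  {"x": -0.86, "y": -0.97, "z": 0, "ax": 0, "ay": 0, "az": 0, "grip": 1},
])

```text
clock: 1.98
position: [464.6, 71.3, 230.9]
eef_rot: [-0.409, -3.114, 0.0]
force: [0.3, 0.7, -0.6]
finger_gap: 0.999
```

Call:
arm_command([
  {"x": -0.29, "y": -0.32, "z": 0, "ax": 0, "ay": 0, "az": 0, "grip": 1},
  {"x": -0.58, "y": -0.65, "z": 0, "ax": 0, "ay": 0, "az": 0, "grip": 1},
  {"x": -0.86, "y": -0.97, "z": 0, "ax": 0, "ay": 0, "az": 0, "grip": 1},
  {"x": -0.86, "y": -0.97, "z": 0, "ax": 0, "ay": 0, "az": 0, "grip": 1},
])

```text
clock: 2.48
position: [523.1, -45.5, 230.7]
eef_rot: [-0.414, -3.114, 0.001]
force: [-0.4, -0.1, -0.7]
finger_gap: 1.001
```

```bash
python3 -c "
from h import *
plan((581.5,-164.5,150),.35+np.pi/2)"
```

```text
t2.48 pos [523.1 -45.5 230.7] psi 1.306 q6 -1.44 F [-0.4 -0.1 -0.7] gap 1.001
  d xyz [-0.875 -0.995  0.807] rot [-0.001 -0.001 -0.782]
```

Call:
arm_command([
  {"x": -0.29, "y": -0.33, "z": 0, "ax": 0, "ay": 0, "az": -0.2, "grip": 1},
  {"x": -0.58, "y": -0.66, "z": 0, "ax": 0, "ay": 0, "az": -0.4, "grip": 1},
  {"x": -0.875, "y": -0.995, "z": 0.2, "ax": 0, "ay": 0, "az": -0.6, "grip": 1},
  {"x": -0.875, "y": -0.995, "z": 0.5, "ax": 0, "ay": 0, "az": -0.78, "grip": 1},
  {"x": -0.875, "y": -0.995, "z": 0.8, "ax": 0, "ay": 0, "az": -0.78, "grip": 1},
  {"x": -0.875, "y": -0.995, "z": 0.8, "ax": 0, "ay": 0, "az": -0.78, "grip": 1},
  {"x": -0.875, "y": -0.995, "z": 0.8, "ax": 0, "ay": 0, "az": -0.78, "grip": 1},
])

```text
clock: 3.35
position: [581.8, -161.3, 152.2]
eef_rot: [-0.551, 3.092, -0.0]
force: [-0.1, -0.8, 0.8]
finger_gap: 1.0
```

Run:
```python
from h import *
plan((581.5,-164.5,90),.35+np.pi/2)
t=snap('top','top1');s=snap('side','side1')
o=np.zeros((400,800,3),np.uint8);o[:,:400]=cv2.resize(t[125:195,350:420],(400,400),interpolation=2);o[:,400:]=cv2.resize(s[205:285,325:405],(400,400),interpolation=2)
cv2.imwrite('pics/crop2.png',o)
```

```text
t3.35 pos [ 581.8 -161.3  152.2] psi 1.923 q6 -2.24 F [-0.1 -0.8  0.8] gap 1.000
  d xyz [ 0.014 -0.029  0.622] rot [-0.     0.001  0.003]
```

View pics/crop2.png

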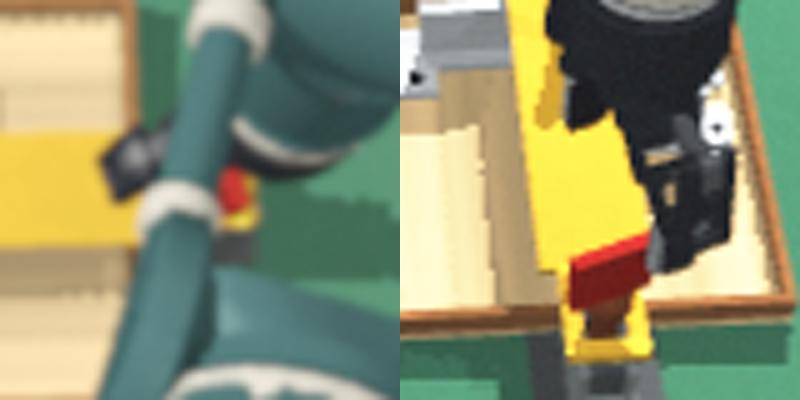

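Run:
```python
from h import *
for s in(-1,1):
  for z in (152,165): print(s,z,proj('side',(581.8-.34*46*s,-161.3+.94*46*s,z)))
print(proj('side',(581.5,-164.5,122)))
for n in('side',):
  s=cv2.imread('pics/side1.png')
  for y in(.35,):print(fitbox({'side':(s,(355,245,385,275))},(0,110,40),(9,255,255),84,(46,10,38),(581,-165,y)))
```

```text
-1 152 [376.43090606 260.87587637]
-1 165 [376.9460144  257.71303203]
1 152 [359.79265125 232.4187336 ]
1 165 [360.13117754 229.16525277]
[366.95943942 254.52800238]
(np.float64(581.8306290534206), np.float64(-168.29841063450002), np.float64(0.5513472346171997), np.float64(0.2571289300511821))
```

Call:
arm_command([
  {"x": 0, "y": -0.03, "z": 0.2, "ax": 0, "ay": 0, "az": 0, "grip": 1},
  {"x": 0, "y": -0.03, "z": 0.4, "ax": 0, "ay": 0, "az": 0, "grip": 0.7},
  {"x": 0, "y": -0.03, "z": 0.61, "ax": 0, "ay": 0, "az": 0, "grip": 0.5},
  {"x": 0, "y": -0.03, "z": 0.61, "ax": 0, "ay": 0, "az": 0, "grip": 0.35},
  {"x": 0, "y": -0.03, "z": 0.61, "ax": 0, "ay": 0, "az": 0, "grip": 0.25},
], squeeze=50)

```text
clock: 4.08
position: [582.3, -164.7, 89.9]
eef_rot: [0.549, -3.093, -0.0]
force: [0.3, -0.7, 0.1]
finger_gap: 0.249
```

Call:
arm_command([
  {"x": 0, "y": 0, "z": 0, "ax": 0, "ay": 0, "az": 0, "grip": 0.2},
  {"x": 0, "y": 0, "z": 0, "ax": 0, "ay": 0, "az": 0, "grip": 0.15},
  {"x": 0, "y": 0, "z": 0, "ax": 0, "ay": 0, "az": 0, "grip": 0.1},
  {"x": 0, "y": 0, "z": 0, "ax": 0, "ay": 0, "az": 0, "grip": 0},
  {"x": 0, "y": 0, "z": 0, "ax": 0, "ay": 0, "az": 0, "grip": 0},
])

```text
clock: 4.7
position: [582.7, -163.7, 91.3]
eef_rot: [-0.549, 3.092, 0.002]
force: [-2.0, 5.2, 6.1]
finger_gap: 0.108
```

Run:
```python
from h import *
plan((581.5,-164.5,90),.35+np.pi/2);print(manip.get_obs()['wrist_torque'])
```

```text
t4.70 pos [ 582.7 -163.7   91.3] psi 1.922 q6 -2.24 F [-2.   5.2  6.1] gap 0.108
  d xyz [ 0.014 -0.004  0.013] rot [0.002 0.001 0.002]
[ 1.0839262   0.45398551 -0.04382246]
```

Call:
arm_command([
  {"x": 0, "y": 0.01, "z": -0.02, "ax": 0, "ay": 0, "az": 0, "grip": 0},
  {"x": 0, "y": 0.01, "z": -0.025, "ax": 0, "ay": 0, "az": 0.2, "grip": 0},
  {"x": 0, "y": 0.01, "z": -0.03, "ax": 0, "ay": 0, "az": 0.4, "grip": 0},
  {"x": 0, "y": 0.01, "z": -0.035, "ax": 0, "ay": 0, "az": 0.6, "grip": 0},
  {"x": 0, "y": 0.01, "z": -0.04, "ax": 0, "ay": 0, "az": 0.8, "grip": 0},
  {"x": 0, "y": 0.01, "z": -0.045, "ax": 0, "ay": 0, "az": 1, "grip": 0},
], squeeze=60)

```text
clock: 5.45
position: [580.5, -164.6, 93.0]
eef_rot: [-0.681, -3.064, 0.004]
force: [-1.0, -2.0, -6.1]
finger_gap: 0.107
```

Run:
```python
from h import *
plan((582.3,-164,95),.35+np.pi/2);print(manip.get_obs()['wrist_torque'])
```

```text
t5.45 pos [ 580.5 -164.6   93. ] psi 1.134 q6 -1.45 F [-1.  -2.  -6.1] gap 0.107
  d xyz [-0.014  0.013 -0.02 ] rot [-0.002 -0.004 -1.002]
[-0.4068712   0.16215853  0.26258508]
```

Call:
arm_command([
  {"x": 0, "y": 0, "z": -0.004, "ax": 0, "ay": 0, "az": -0.2, "grip": 0},
  {"x": 0, "y": 0, "z": -0.008, "ax": 0, "ay": 0, "az": -0.4, "grip": 0},
  {"x": 0, "y": 0, "z": -0.012, "ax": 0, "ay": 0, "az": -0.6, "grip": 0},
  {"x": 0, "y": 0, "z": -0.016, "ax": 0, "ay": 0, "az": -0.8, "grip": 0},
  {"x": 0, "y": 0, "z": -0.02, "ax": 0, "ay": 0, "az": -1, "grip": 0},
  {"x": 0, "y": 0, "z": -0.024, "ax": 0, "ay": 0, "az": -0.8, "grip": 0},
  {"x": 0, "y": 0, "z": -0.028, "ax": 0, "ay": 0, "az": -0.6, "grip": 0},
  {"x": 0, "y": 0, "z": -0.032, "ax": 0, "ay": 0, "az": -0.4, "grip": 0},
  {"x": 0, "y": 0, "z": -0.036, "ax": 0, "ay": 0, "az": -0.2, "grip": 0},
  {"x": 0, "y": 0, "z": -0.04, "ax": 0, "ay": 0, "az": 0, "grip": 0},
])

```text
clock: 6.7
position: [580.3, -164.6, 96.2]
eef_rot: [-0.681, -3.064, 0.004]
force: [1.4, -2.1, -9.8]
finger_gap: 0.11
```

Call:
arm_command([
  {"x": 0, "y": 0, "z": -0.003, "ax": 0, "ay": 0, "az": -0.2, "grip": 0},
  {"x": 0, "y": 0, "z": -0.006, "ax": 0, "ay": 0, "az": -0.4, "grip": 0},
  {"x": 0, "y": 0, "z": -0.009, "ax": 0, "ay": 0, "az": -0.6, "grip": 0},
  {"x": 0, "y": 0, "z": -0.012, "ax": 0, "ay": 0, "az": -0.8, "grip": 0},
  {"x": 0, "y": 0, "z": -0.015, "ax": 0, "ay": 0, "az": -1, "grip": 0},
  {"x": 0, "y": 0, "z": -0.018, "ax": 0, "ay": 0, "az": -0.8, "grip": 0},
  {"x": 0, "y": 0, "z": -0.021, "ax": 0, "ay": 0, "az": -0.6, "grip": 0},
  {"x": 0, "y": 0, "z": -0.024, "ax": 0, "ay": 0, "az": -0.4, "grip": 0},
  {"x": 0, "y": 0, "z": -0.027, "ax": 0, "ay": 0, "az": -0.2, "grip": 0},
  {"x": 0, "y": 0, "z": -0.03, "ax": 0, "ay": 0, "az": 0, "grip": 0},
])

```text
clock: 7.95
position: [580.3, -164.6, 98.9]
eef_rot: [-0.681, -3.064, 0.004]
force: [1.0, -2.9, -11.0]
finger_gap: 0.105
```

Call:
arm_command([
  {"x": 0, "y": 0, "z": -0.003, "ax": 0, "ay": 0, "az": -0.2, "grip": 0},
  {"x": 0, "y": 0, "z": -0.006, "ax": 0, "ay": 0, "az": -0.4, "grip": 0},
  {"x": 0, "y": 0, "z": -0.009, "ax": 0, "ay": 0, "az": -0.6, "grip": 0},
  {"x": 0, "y": 0, "z": -0.012, "ax": 0, "ay": 0, "az": -0.8, "grip": 0},
  {"x": 0, "y": 0, "z": -0.014, "ax": 0, "ay": 0, "az": -1, "grip": 0},
  {"x": 0, "y": 0, "z": -0.017, "ax": 0, "ay": 0, "az": -0.8, "grip": 0},
  {"x": 0, "y": 0, "z": -0.02, "ax": 0, "ay": 0, "az": -0.6, "grip": 0},
  {"x": 0, "y": 0, "z": -0.022, "ax": 0, "ay": 0, "az": -0.4, "grip": 0},
  {"x": 0, "y": 0, "z": -0.024, "ax": 0, "ay": 0, "az": -0.2, "grip": 0},
  {"x": 0, "y": 0, "z": -0.026, "ax": 0, "ay": 0, "az": 0, "grip": 0},
])

```text
clock: 9.2
position: [580.3, -164.6, 101.4]
eef_rot: [-0.681, -3.063, 0.003]
force: [1.4, -2.9, -11.2]
finger_gap: 0.104
```

Call:
arm_command([
  {"x": 0, "y": 0, "z": -0.003, "ax": 0, "ay": 0, "az": -0.2, "grip": 0},
  {"x": 0, "y": 0, "z": -0.006, "ax": 0, "ay": 0, "az": -0.4, "grip": 0},
  {"x": 0, "y": 0, "z": -0.009, "ax": 0, "ay": 0, "az": -0.6, "grip": 0},
  {"x": 0, "y": 0, "z": -0.012, "ax": 0, "ay": 0, "az": -0.8, "grip": 0},
  {"x": 0, "y": 0, "z": -0.014, "ax": 0, "ay": 0, "az": -1, "grip": 0},
  {"x": 0, "y": 0, "z": -0.017, "ax": 0, "ay": 0, "az": -0.8, "grip": 0},
  {"x": 0, "y": 0, "z": -0.02, "ax": 0, "ay": 0, "az": -0.6, "grip": 0},
  {"x": 0, "y": 0, "z": -0.022, "ax": 0, "ay": 0, "az": -0.4, "grip": 0},
  {"x": 0, "y": 0, "z": -0.024, "ax": 0, "ay": 0, "az": -0.2, "grip": 0},
  {"x": 0, "y": 0, "z": -0.026, "ax": 0, "ay": 0, "az": 0, "grip": 0},
])

```text
clock: 10.45
position: [580.2, -164.5, 103.9]
eef_rot: [-0.681, -3.063, 0.003]
force: [0.6, -1.9, -11.6]
finger_gap: 0.104
```

Call:
arm_command([
  {"x": 0, "y": 0, "z": -0.003, "ax": 0, "ay": 0, "az": -0.2, "grip": 0},
  {"x": 0, "y": 0, "z": -0.006, "ax": 0, "ay": 0, "az": -0.4, "grip": 0},
  {"x": 0, "y": 0, "z": -0.009, "ax": 0, "ay": 0, "az": -0.6, "grip": 0},
  {"x": 0, "y": 0, "z": -0.012, "ax": 0, "ay": 0, "az": -0.8, "grip": 0},
  {"x": 0, "y": 0, "z": -0.014, "ax": 0, "ay": 0, "az": -1, "grip": 0},
  {"x": 0, "y": 0, "z": -0.017, "ax": 0, "ay": 0, "az": -0.8, "grip": 0},
  {"x": 0, "y": 0, "z": -0.02, "ax": 0, "ay": 0, "az": -0.6, "grip": 0},
  {"x": 0, "y": 0, "z": -0.022, "ax": 0, "ay": 0, "az": -0.4, "grip": 0},
  {"x": 0, "y": 0, "z": -0.024, "ax": 0, "ay": 0, "az": -0.2, "grip": 0},
  {"x": 0, "y": 0, "z": -0.026, "ax": 0, "ay": 0, "az": 0, "grip": 0},
])

```text
clock: 11.7
position: [580.3, -164.5, 106.4]
eef_rot: [-0.681, -3.063, 0.003]
force: [1.7, -2.5, -12.1]
finger_gap: 0.104
```

Call:
arm_command([
  {"x": 0, "y": 0, "z": -0.003, "ax": 0, "ay": 0, "az": -0.2, "grip": 0},
  {"x": 0, "y": 0, "z": -0.006, "ax": 0, "ay": 0, "az": -0.4, "grip": 0},
  {"x": 0, "y": 0, "z": -0.009, "ax": 0, "ay": 0, "az": -0.6, "grip": 0},
  {"x": 0, "y": 0, "z": -0.012, "ax": 0, "ay": 0, "az": -0.8, "grip": 0},
  {"x": 0, "y": 0, "z": -0.014, "ax": 0, "ay": 0, "az": -1, "grip": 0},
  {"x": 0, "y": 0, "z": -0.017, "ax": 0, "ay": 0, "az": -0.8, "grip": 0},
  {"x": 0, "y": 0, "z": -0.02, "ax": 0, "ay": 0, "az": -0.6, "grip": 0},
  {"x": 0, "y": 0, "z": -0.022, "ax": 0, "ay": 0, "az": -0.4, "grip": 0},
  {"x": 0, "y": 0, "z": -0.024, "ax": 0, "ay": 0, "az": -0.2, "grip": 0},
  {"x": 0, "y": 0, "z": -0.026, "ax": 0, "ay": 0, "az": 0, "grip": 0},
])

```text
clock: 12.95
position: [580.2, -164.5, 109.0]
eef_rot: [-0.681, -3.063, 0.003]
force: [1.2, -2.2, -12.0]
finger_gap: 0.109
```

Call:
arm_command([
  {"x": 0, "y": 0, "z": -0.003, "ax": 0, "ay": 0, "az": -0.2, "grip": 0},
  {"x": 0, "y": 0, "z": -0.006, "ax": 0, "ay": 0, "az": -0.4, "grip": 0},
  {"x": 0, "y": 0, "z": -0.009, "ax": 0, "ay": 0, "az": -0.6, "grip": 0},
  {"x": 0, "y": 0, "z": -0.012, "ax": 0, "ay": 0, "az": -0.8, "grip": 0},
  {"x": 0, "y": 0, "z": -0.014, "ax": 0, "ay": 0, "az": -1, "grip": 0},
  {"x": 0, "y": 0, "z": -0.017, "ax": 0, "ay": 0, "az": -0.8, "grip": 0},
  {"x": 0, "y": 0, "z": -0.02, "ax": 0, "ay": 0, "az": -0.6, "grip": 0},
  {"x": 0, "y": 0, "z": -0.022, "ax": 0, "ay": 0, "az": -0.4, "grip": 0},
  {"x": 0, "y": 0, "z": -0.024, "ax": 0, "ay": 0, "az": -0.2, "grip": 0},
  {"x": 0, "y": 0, "z": -0.026, "ax": 0, "ay": 0, "az": 0, "grip": 0},
])

```text
clock: 14.2
position: [580.2, -164.5, 111.5]
eef_rot: [-0.681, -3.063, 0.003]
force: [1.7, -2.4, -12.4]
finger_gap: 0.107
```

Call:
arm_command([
  {"x": 0, "y": 0, "z": -0.003, "ax": 0, "ay": 0, "az": -0.2, "grip": 0},
  {"x": 0, "y": 0, "z": -0.006, "ax": 0, "ay": 0, "az": -0.4, "grip": 0},
  {"x": 0, "y": 0, "z": -0.009, "ax": 0, "ay": 0, "az": -0.6, "grip": 0},
  {"x": 0, "y": 0, "z": -0.011, "ax": 0, "ay": 0, "az": -0.8, "grip": 0},
  {"x": 0, "y": 0, "z": -0.013, "ax": 0, "ay": 0, "az": -1, "grip": 0},
  {"x": 0, "y": 0, "z": -0.016, "ax": 0, "ay": 0, "az": -0.8, "grip": 0},
  {"x": 0, "y": 0, "z": -0.019, "ax": 0, "ay": 0, "az": -0.6, "grip": 0},
  {"x": 0, "y": 0, "z": -0.021, "ax": 0, "ay": 0, "az": -0.4, "grip": 0},
  {"x": 0, "y": 0, "z": -0.023, "ax": 0, "ay": 0, "az": -0.2, "grip": 0},
  {"x": 0, "y": 0, "z": -0.025, "ax": 0, "ay": 0, "az": 0, "grip": 0},
])

```text
clock: 15.45
position: [580.2, -164.6, 114.0]
eef_rot: [-0.681, -3.063, 0.004]
force: [1.6, -2.5, -12.3]
finger_gap: 0.104
```

Call:
arm_command([
  {"x": 0, "y": 0, "z": -0.003, "ax": 0, "ay": 0, "az": -0.2, "grip": 0},
  {"x": 0, "y": 0, "z": -0.006, "ax": 0, "ay": 0, "az": -0.4, "grip": 0},
  {"x": 0, "y": 0, "z": -0.009, "ax": 0, "ay": 0, "az": -0.6, "grip": 0},
  {"x": 0, "y": 0, "z": -0.011, "ax": 0, "ay": 0, "az": -0.8, "grip": 0},
  {"x": 0, "y": 0, "z": -0.013, "ax": 0, "ay": 0, "az": -1, "grip": 0},
  {"x": 0, "y": 0, "z": -0.016, "ax": 0, "ay": 0, "az": -0.8, "grip": 0},
  {"x": 0, "y": 0, "z": -0.019, "ax": 0, "ay": 0, "az": -0.6, "grip": 0},
  {"x": 0, "y": 0, "z": -0.021, "ax": 0, "ay": 0, "az": -0.4, "grip": 0},
  {"x": 0, "y": 0, "z": -0.023, "ax": 0, "ay": 0, "az": -0.2, "grip": 0},
  {"x": 0, "y": 0, "z": -0.025, "ax": 0, "ay": 0, "az": 0, "grip": 0},
])

```text
clock: 16.7
position: [580.1, -164.6, 116.3]
eef_rot: [-0.681, -3.063, 0.004]
force: [2.3, -2.1, -12.2]
finger_gap: 0.105
```

Call:
arm_command([
  {"x": 0, "y": 0, "z": -0.003, "ax": 0, "ay": 0, "az": -0.2, "grip": 0},
  {"x": 0, "y": 0, "z": -0.006, "ax": 0, "ay": 0, "az": -0.4, "grip": 0},
  {"x": 0, "y": 0, "z": -0.009, "ax": 0, "ay": 0, "az": -0.6, "grip": 0},
  {"x": 0, "y": 0, "z": -0.011, "ax": 0, "ay": 0, "az": -0.8, "grip": 0},
  {"x": 0, "y": 0, "z": -0.013, "ax": 0, "ay": 0, "az": -1, "grip": 0},
  {"x": 0, "y": 0, "z": -0.016, "ax": 0, "ay": 0, "az": -0.8, "grip": 0},
  {"x": 0, "y": 0, "z": -0.019, "ax": 0, "ay": 0, "az": -0.6, "grip": 0},
  {"x": 0, "y": 0, "z": -0.021, "ax": 0, "ay": 0, "az": -0.4, "grip": 0},
  {"x": 0, "y": 0, "z": -0.023, "ax": 0, "ay": 0, "az": -0.2, "grip": 0},
  {"x": 0, "y": 0, "z": -0.025, "ax": 0, "ay": 0, "az": 0, "grip": 0},
])

```text
clock: 17.95
position: [582.0, -164.5, 122.0]
eef_rot: [0.683, 3.066, -0.002]
force: [-0.4, -0.6, -1.8]
finger_gap: 0.11
```

Call:
arm_command([
  {"x": 0, "y": 0, "z": -0.1, "ax": 0, "ay": 0, "az": 0, "grip": 0},
  {"x": 0, "y": 0, "z": -0.25, "ax": 0, "ay": 0, "az": 0, "grip": 0},
  {"x": 0, "y": 0, "z": -0.5, "ax": 0, "ay": 0, "az": 0, "grip": 0},
  {"x": 0, "y": 0, "z": -0.8, "ax": 0, "ay": 0, "az": 0, "grip": 0},
  {"x": 0, "y": 0, "z": -0.8, "ax": 0, "ay": 0, "az": 0, "grip": 0},
])

```text
clock: 18.58
position: [584.8, -164.8, 206.9]
eef_rot: [0.672, 3.06, -0.002]
force: [-0.0, -0.1, -1.0]
finger_gap: 0.105
```

Call:
arm_command([
  {"x": 0.15, "y": -0.08, "z": 0, "ax": 0, "ay": 0, "az": 0, "grip": 0},
  {"x": 0.4, "y": -0.22, "z": 0, "ax": 0, "ay": 0, "az": 0, "grip": 0},
  {"x": 0.63, "y": -0.35, "z": 0, "ax": 0, "ay": 0, "az": 0, "grip": 0},
  {"x": 0.845, "y": -0.47, "z": 0, "ax": 0, "ay": 0, "az": 0, "grip": 0},
])

```text
clock: 19.08
position: [482.5, -170.4, 200.1]
eef_rot: [-0.674, -3.064, -0.0]
force: [-0.4, 0.2, -0.9]
finger_gap: 0.106
```

Call:
arm_command([
  {"x": 0.2, "y": -0.11, "z": 0, "ax": 0, "ay": 0, "az": 0, "grip": 0},
  {"x": 0.45, "y": -0.25, "z": 0, "ax": 0, "ay": 0, "az": 0, "grip": 0},
  {"x": 0.7, "y": -0.4, "z": 0, "ax": 0, "ay": 0, "az": 0, "grip": 0},
  {"x": 0.845, "y": -0.47, "z": 0, "ax": 0, "ay": 0, "az": 0, "grip": 0},
  {"x": 0.845, "y": -0.47, "z": 0, "ax": 0, "ay": 0, "az": 0, "grip": 0},
  {"x": 0.845, "y": -0.47, "z": 0, "ax": 0, "ay": 0, "az": 0, "grip": 0},
])

```text
clock: 19.82
position: [389.8, -178.1, 202.3]
eef_rot: [0.676, 3.067, 0.0]
force: [0.2, -0.3, -1.1]
finger_gap: 0.103
```

Run:
```python
from h import *
plan((388.8,-178.4,76))
t=snap('top','top2');s=snap('side','side2')
o=np.zeros((400,800,3),np.uint8);o[:,:400]=cv2.resize(t[117:207,282:372],(400,400),interpolation=2);o[:,400:]=cv2.resize(s[210:310,260:360],(400,400),interpolation=2)
cv2.imwrite('pics/crop3.png',o)
```

```text
t19.82 pos [ 389.8 -178.1  202.3] psi 1.137 q6 -1.62 F [ 0.2 -0.3 -1.1] gap 0.103
  d xyz [ 0.009 -0.007  1.263] rot [0. 0. 0.]
```

View pics/crop3.png

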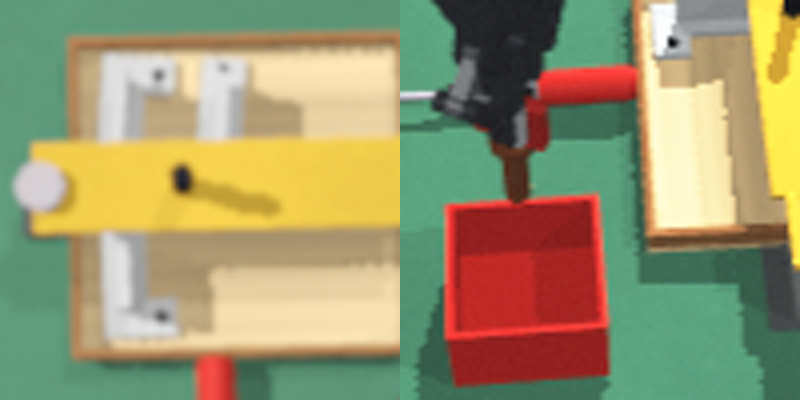

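The pin is out and held upright over the bin, with its foot at crop (517,198); the bar hasn't moved. Lowering it in.

Call:
arm_command([
  {"x": 0.01, "y": -0.01, "z": 0.2, "ax": 0, "ay": 0, "az": 0, "grip": 0},
  {"x": 0.01, "y": -0.01, "z": 0.45, "ax": 0, "ay": 0, "az": 0, "grip": 0},
  {"x": 0.01, "y": -0.01, "z": 0.7, "ax": 0, "ay": 0, "az": 0, "grip": 0},
  {"x": 0.01, "y": -0.01, "z": 0.9, "ax": 0, "ay": 0, "az": 0, "grip": 0},
])

```text
clock: 20.42
position: [388.4, -178.4, 111.2]
eef_rot: [-0.675, -3.068, -0.0]
force: [1.1, -1.2, -1.1]
finger_gap: 0.106
```

Call:
arm_command([
  {"x": 0, "y": 0, "z": 0.12, "ax": 0, "ay": 0, "az": 0, "grip": 0},
  {"x": 0, "y": 0, "z": 0.24, "ax": 0, "ay": 0, "az": 0, "grip": 0},
  {"x": 0, "y": 0, "z": 0.35, "ax": 0, "ay": 0, "az": 0, "grip": 0},
  {"x": 0, "y": 0, "z": 0.35, "ax": 0, "ay": 0, "az": 0, "grip": 0},
  {"x": 0, "y": 0, "z": 0.35, "ax": 0, "ay": 0, "az": 0, "grip": 0.35},
  {"x": 0, "y": 0, "z": 0.35, "ax": 0, "ay": 0, "az": 0, "grip": 0.35},
  {"x": 0, "y": 0, "z": 0.35, "ax": 0, "ay": 0, "az": 0, "grip": 0.35},
  {"x": 0, "y": 0, "z": 0.2, "ax": 0, "ay": 0, "az": 0, "grip": 0.5},
  {"x": 0, "y": 0, "z": -0.05, "ax": 0, "ay": 0, "az": 0, "grip": 0.5},
  {"x": 0, "y": 0, "z": -0.3, "ax": 0, "ay": 0, "az": 0, "grip": 0.5},
  {"x": 0, "y": 0, "z": -0.5, "ax": 0, "ay": 0, "az": 0, "grip": 0.5},
])

```text
clock: 21.8
position: [388.6, -178.9, 164.7]
eef_rot: [0.675, 3.066, -0.001]
force: [-0.0, -0.6, 0.2]
finger_gap: 0.499
```

Run:
```python
from h import *
plan((573.5,23.5,175),None)
s=snap('side','side3')
c=s[210:310,260:360]; h=cv2.cvtColor(c,cv2.COLOR_BGR2HSV)
cv2.imwrite('pics/crop4.png',cv2.resize(c,(400,400),interpolation=2))
```

```text
t21.80 pos [ 388.6 -178.9  164.7] psi 1.137 q6 -1.63 F [-0.  -0.6  0.2] gap 0.499
  d xyz [-0.828  2.614 -0.101] rot [0. 0. 0.]
```

View pics/crop4.png

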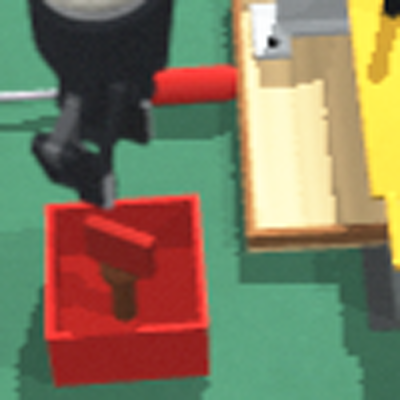

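The red handle and shank lie inside the red bin. Next is the knob, at about (577, 24).

Call:
arm_command([
  {"x": -0.1, "y": 0.29, "z": 0, "ax": 0, "ay": 0, "az": 0, "grip": 0.6},
  {"x": -0.2, "y": 0.58, "z": 0, "ax": 0, "ay": 0, "az": 0, "grip": 0.7},
  {"x": -0.286, "y": 0.877, "z": 0, "ax": 0, "ay": 0, "az": 0, "grip": 0.8},
])

```text
clock: 22.22
position: [451.5, -110.5, 163.0]
eef_rot: [0.676, 3.067, -0.0]
force: [-0.2, -0.3, -0.0]
finger_gap: 0.797
```

Call:
arm_command([
  {"x": -0.1, "y": 0.29, "z": 0, "ax": 0, "ay": 0, "az": 0, "grip": 0.8},
  {"x": -0.2, "y": 0.58, "z": 0, "ax": 0, "ay": 0, "az": 0, "grip": 0.8},
  {"x": -0.286, "y": 0.877, "z": 0, "ax": 0, "ay": 0, "az": 0, "grip": 0.8},
])

```text
clock: 22.6
position: [514.3, -42.7, 162.8]
eef_rot: [0.676, 3.067, -0.0]
force: [0.6, -0.1, 0.6]
finger_gap: 0.801
```

Call:
arm_command([
  {"x": -0.1, "y": 0.29, "z": 0, "ax": 0, "ay": 0, "az": 0, "grip": 0.8},
  {"x": -0.2, "y": 0.58, "z": 0, "ax": 0, "ay": 0, "az": 0, "grip": 0.8},
  {"x": -0.286, "y": 0.877, "z": 0, "ax": 0, "ay": 0, "az": 0, "grip": 0.8},
  {"x": -0.286, "y": 0.877, "z": 0, "ax": 0, "ay": 0, "az": 0, "grip": 0.8},
  {"x": -0.286, "y": 0.877, "z": 0, "ax": 0, "ay": 0, "az": 0, "grip": 0.8},
])

```text
clock: 23.22
position: [575.8, 23.9, 162.2]
eef_rot: [-0.675, -3.068, 0.001]
force: [0.1, -0.4, -0.3]
finger_gap: 0.801
```

Run:
```python
from h import *
plan((577,24,72))
t=cv2.imread('pics/top2.png')[150:168,312:334]
g=t.max(2); m=(g<90); ys,xs=np.nonzero(m); print(xs.mean()+312,ys.mean()+150,xs.min()+312,xs.max()+312,ys.min()+150,ys.max()+150)
print(unproj('top',xs.mean()+312,ys.mean()+150,90))
s=cv2.imread('pics/side0.png')[190:225,345:375]; m=s.max(2)<70; ys,xs=np.nonzero(m); print(xs.mean()+345,ys.mean()+190,ys.min()+190,ys.max()+190); print(unproj('side',xs.mean()+345,ys.mean()+190,85))
```

```text
t23.23 pos [575.8  23.9 162.2] psi 1.138 q6 -1.14 F [ 0.1 -0.4 -0.3] gap 0.801
  d xyz [-0.011  0.006  0.902] rot [0. 0. 0.]
322.75 157.08333333333334 322 324 155 159
[575.67397436  24.70603697  90.        ]
358.0208333333333 207.25 201 213
[578.87260433  24.15957833  85.        ]
```

Call:
arm_command([
  {"x": -0.01, "y": 0.005, "z": 0.3, "ax": 0, "ay": 0, "az": 0, "grip": 0.8},
  {"x": -0.01, "y": 0.005, "z": 0.6, "ax": 0, "ay": 0, "az": 0, "grip": 0.8},
  {"x": -0.01, "y": 0.005, "z": 0.88, "ax": 0, "ay": 0, "az": 0, "grip": 0.7},
  {"x": -0.01, "y": 0.005, "z": 0.88, "ax": 0, "ay": 0, "az": 0, "grip": 0.5},
  {"x": -0.01, "y": 0.005, "z": 0.88, "ax": 0, "ay": 0, "az": 0, "grip": 0.3},
  {"x": -0.01, "y": 0.005, "z": 0.88, "ax": 0, "ay": 0, "az": 0, "grip": 0.15},
  {"x": -0.01, "y": 0.005, "z": 0.88, "ax": 0, "ay": 0, "az": 0, "grip": 0.1},
  {"x": -0.01, "y": 0.005, "z": 0.88, "ax": 0, "ay": 0, "az": 0, "grip": 0.1},
], squeeze=25)

```text
clock: 24.22
position: [579.1, 25.1, 76.2]
eef_rot: [0.675, 3.065, 0.003]
force: [1.8, 3.9, 1.4]
finger_gap: 0.178
```

Run:
```python
from h import *
plan((577,24,73))
o,p,M=state(); piv=np.array([575.3,118.5]); v=p[:2]-piv; print(v,np.hypot(*v))
a0=np.arctan2(v[1],v[0]); r=np.hypot(*v); print('a0',a0)
prev=0
for th in np.arange(.2,1.81,.2):
    q=piv+r*np.array([np.cos(a0+th),np.sin(a0+th)]); d=M.T@np.array([*(q-p[:2]),0])/100; print(round(th,2),q.round(1),d.round(3))
```

```text
t24.23 pos [579.1  25.1  76.2] psi 1.137 q6 -1.14 F [1.8 3.9 1.4] gap 0.178
  d xyz [ 0.015 -0.019  0.032] rot [0. 0. 0.]
[  3.84455436 -93.42118668] 93.50026053113697
a0 -1.529666617705722
0.2 [597.6  27.7] [-0.157  0.102  0.001]
0.4 [615.2  34. ] [-0.29   0.232  0.002]
0.6 [631.2  43.6] [-0.395  0.387  0.002]
0.8 [645.   56.2] [-0.467  0.559  0.003]
1.0 [656.   71.3] [-0.503  0.742  0.004]
1.2 [663.8  88.2] [-0.502  0.929  0.004]
1.4 [668.  106.4] [-0.465  1.112  0.005]
1.6 [668.6 125.1] [-0.391  1.283  0.005]
1.8 [665.4 143.5] [-0.285  1.437  0.005]
```

Call:
arm_command([
  {"x": -0.08, "y": 0.045, "z": 0, "ax": 0, "ay": 0, "az": 0, "grip": 0.1},
  {"x": -0.157, "y": 0.102, "z": 0, "ax": 0, "ay": 0, "az": 0, "grip": 0.1},
  {"x": -0.226, "y": 0.164, "z": 0, "ax": 0, "ay": 0, "az": 0, "grip": 0.1},
  {"x": -0.29, "y": 0.232, "z": 0, "ax": 0, "ay": 0, "az": 0, "grip": 0.1},
  {"x": -0.345, "y": 0.308, "z": 0, "ax": 0, "ay": 0, "az": 0, "grip": 0.1},
  {"x": -0.395, "y": 0.387, "z": 0, "ax": 0, "ay": 0, "az": 0, "grip": 0.1},
  {"x": -0.434, "y": 0.472, "z": 0, "ax": 0, "ay": 0, "az": 0, "grip": 0.1},
  {"x": -0.467, "y": 0.559, "z": 0, "ax": 0, "ay": 0, "az": 0, "grip": 0.1},
  {"x": -0.488, "y": 0.65, "z": 0, "ax": 0, "ay": 0, "az": 0, "grip": 0.1},
  {"x": -0.503, "y": 0.742, "z": 0, "ax": 0, "ay": 0, "az": 0, "grip": 0.1},
])

```text
clock: 25.48
position: [658.9, 66.1, 76.3]
eef_rot: [0.672, 3.058, -0.006]
force: [8.6, -9.4, -1.0]
finger_gap: 0.178
```

Run:
```python
from h import *
plan((656,71.3,73))
o,p,M=state(); piv=np.array([575.3,118.5]); v=p[:2]-piv; print(v,np.hypot(*v))
a0=np.arctan2(v[1],v[0]); r=94.5
for th in np.arange(.2,.91,.1):
    q=piv+r*np.array([np.cos(a0+th),np.sin(a0+th)]); d=M.T@np.array([*(q-p[:2]),0])/100; print(round(th,2),q.round(1),d.round(3), a0+th+1.5485)
```

```text
t25.48 pos [658.9  66.1  76.3] psi 1.138 q6 -1.07 F [ 8.6 -9.4 -1. ] gap 0.178
  d xyz [0.049 0.035 0.033] rot [0. 0. 0.]
[ 83.63121505 -52.37579783] 98.67828701626335
0.2 [663.8  85.3] [ 0.036  0.194 -0.001] 1.1889872880111716
0.3 [666.6  94.3] [ 0.048  0.288 -0.001] 1.2889872880111717
0.4 [668.6 103.5] [ 0.069  0.38  -0.001] 1.3889872880111718
0.5 [669.6 112.9] [ 0.099  0.469 -0.002] 1.4889872880111716
0.6 [669.7 122.3] [ 0.138  0.555 -0.002] 1.5889872880111717
0.7 [668.9 131.7] [ 0.185  0.637 -0.003] 1.6889872880111718
0.8 [667.1 141. ] [ 0.24   0.714 -0.004] 1.788987288011172
0.9 [664.4 150.1] [ 0.302  0.785 -0.005] 1.8889872880111718
```

Run:
```python
from h import *
o,p,M=state(); piv=np.array([579,120.]); c=np.array([656,71.3])
for th in np.arange(1.05,1.76,.1):
    a=th-np.pi/2+.0226
    q=piv+95*np.array([np.cos(a),np.sin(a)]); d=M.T@np.array([*(q-c),0])/100; print(round(th,2),q.round(1),d.round(3))
```

```text
1.05 [662.5  74.6] [-0.045  0.057  0.   ]
1.15 [666.6  83.2] [-0.046  0.152  0.   ]
1.25 [669.8  92.1] [-0.038  0.247 -0.   ]
1.35 [672.1 101.3] [-0.021  0.34  -0.   ]
1.45 [673.5 110.7] [ 0.006  0.431 -0.001]
1.55 [674.  120.2] [ 0.041  0.519 -0.001]
1.65 [673.5 129.7] [ 0.086  0.603 -0.002]
1.75 [672.1 139. ] [ 0.138  0.682 -0.003]
```

Call:
arm_command([
  {"x": -0.045, "y": 0.057, "z": 0, "ax": 0, "ay": 0, "az": 0, "grip": 0.1},
  {"x": -0.046, "y": 0.152, "z": 0, "ax": 0, "ay": 0, "az": 0, "grip": 0.1},
  {"x": -0.038, "y": 0.247, "z": 0, "ax": 0, "ay": 0, "az": 0, "grip": 0.1},
  {"x": -0.021, "y": 0.34, "z": 0, "ax": 0, "ay": 0, "az": 0, "grip": 0.1},
  {"x": 0.006, "y": 0.431, "z": 0, "ax": 0, "ay": 0, "az": 0, "grip": 0.1},
  {"x": 0.041, "y": 0.519, "z": 0, "ax": 0, "ay": 0, "az": 0, "grip": 0.1},
  {"x": 0.086, "y": 0.603, "z": 0, "ax": 0, "ay": 0, "az": 0, "grip": 0.1},
  {"x": 0.138, "y": 0.682, "z": 0, "ax": 0, "ay": 0, "az": 0, "grip": 0.1},
  {"x": 0.138, "y": 0.682, "z": 0, "ax": 0, "ay": 0, "az": 0, "grip": 0.1},
])

```text
clock: 26.6
position: [671.7, 139.4, 76.1]
eef_rot: [0.674, 3.066, 0.002]
force: [1.8, -1.2, 6.2]
finger_gap: 0.178
```

Run:
```python
from h import *
plan((672.1,139,73))
o,p,M=state()
for P in((579,120),(577,119),(575.3,118.5)): v=p[:2]-P; print(np.hypot(*v),np.arctan2(v[1],v[0])+1.548)
```

```text
t26.60 pos [671.7 139.4  76.1] psi 1.138 q6 -0.97 F [ 1.8 -1.2  6.2] gap 0.178
  d xyz [-0.006 -0.002  0.031] rot [0. 0. 0.]
94.6659065048403 1.7545879691151967
96.83016994584118 1.7604590371485673
98.59746426021474 1.7617804548353695
```

Call:
arm_command([
  {"x": 0, "y": 0, "z": 0, "ax": 0, "ay": 0, "az": 0, "grip": 0.4},
  {"x": 0, "y": 0, "z": 0, "ax": 0, "ay": 0, "az": 0, "grip": 0.5},
  {"x": 0, "y": 0, "z": 0, "ax": 0, "ay": 0, "az": 0, "grip": 0.5},
  {"x": 0, "y": 0, "z": -0.3, "ax": 0, "ay": 0, "az": 0, "grip": 0.5},
  {"x": 0, "y": 0, "z": -0.6, "ax": 0, "ay": 0, "az": 0, "grip": 0.5},
  {"x": 0, "y": 0, "z": -0.9, "ax": 0, "ay": 0, "az": 0, "grip": 0.5},
  {"x": 0, "y": 0, "z": -0.9, "ax": 0, "ay": 0, "az": 0, "grip": 0.5},
])

```text
clock: 27.48
position: [672.5, 138.4, 167.7]
eef_rot: [0.675, 3.063, 0.004]
force: [-0.4, -0.3, -0.2]
finger_gap: 0.501
```

Call:
arm_command([
  {"x": 0.33, "y": 0.14, "z": 0, "ax": 0, "ay": 0, "az": 0, "grip": 0.5},
  {"x": 0.66, "y": 0.28, "z": 0, "ax": 0, "ay": 0, "az": 0, "grip": 0.5},
  {"x": 1, "y": 0.41, "z": 0, "ax": 0, "ay": 0, "az": 0, "grip": 0.5},
])

```text
clock: 27.85
position: [595.1, 217.5, 162.2]
eef_rot: [-0.676, -3.065, 0.002]
force: [-0.6, 0.1, -0.6]
finger_gap: 0.502
```

Call:
arm_command([
  {"x": 0.33, "y": 0.14, "z": 0, "ax": 0, "ay": 0, "az": 0, "grip": 0.5},
  {"x": 0.66, "y": 0.28, "z": 0, "ax": 0, "ay": 0, "az": 0, "grip": 0.5},
  {"x": 1, "y": 0.41, "z": 0, "ax": 0, "ay": 0, "az": 0, "grip": 0.5},
  {"x": 1, "y": 0.41, "z": 0, "ax": 0, "ay": 0, "az": 0, "grip": 0.5},
])

```text
clock: 28.35
position: [520.7, 297.5, 162.4]
eef_rot: [-0.671, -3.066, 0.003]
force: [-0.0, -0.3, 0.2]
finger_gap: 0.502
```

Run:
```python
from h import *
plan((582,-15,150))
t=snap('top','top4');s=snap('side','side4')
o=np.zeros((400,800,3),np.uint8);o[:300,:400]=cv2.resize(t[115:205,280:400],(400,300),interpolation=2);o[:,400:]=cv2.resize(s[180:280,310:410],(400,400),interpolation=2)
cv2.imwrite('pics/crop5.png',o)
```

```text
t28.35 pos [520.7 297.5 162.4] psi 1.140 q6 -0.66 F [-0.  -0.3  0.2] gap 0.502
  d xyz [-1.863 -2.584  0.125] rot [0. 0. 0.]
```

View pics/crop5.png

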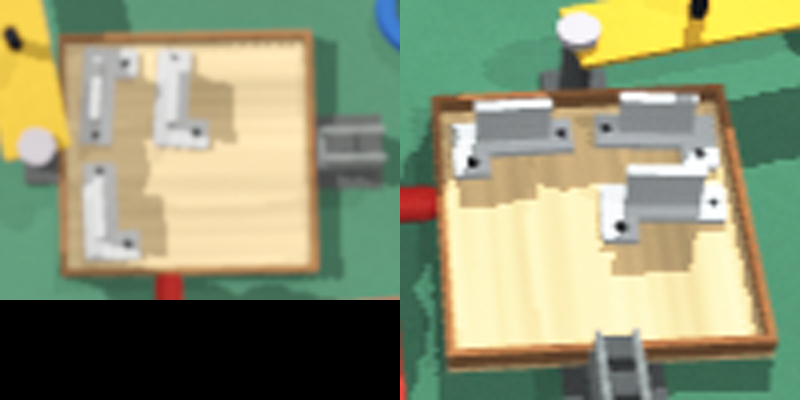

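The bar is open and clear of the brackets. Each bracket is identified by its toe:
- A, upper left in the crop: toe at the top, pointing right, so RIGHT.
- B, upper middle, and C, lower left: heading down the image with the toe on the viewer's left, so both LEFT.

Next I fit their poses.

```bash
cat >> h.py <<'E'
def brk_parts(x,y,yaw,zu,left):
    s=1 if left else -1
    def P(pts,z0,z1):
        c,sn=np.cos(yaw),np.sin(yaw)
        return [[x+c*a-sn*b*s,y+sn*a+c*b*s,z] for a,b in pts for z in(z0,z1)]
    box=lambda a0,a1,b0,b1:[(a0,b0),(a0,b1),(a1,b0),(a1,b1)]
    return [P(box(-45,45,-25,5),zu,zu+6),P(box(15,45,-25,25),zu,zu+6),P(box(-28,28,-14,-6),zu+6,zu+42)]
def fitbrk(ims,cen,yaw,zu,left,hw=26,smax=65,vmin=95):
    """cen world xy guess; returns x,y,yaw,cost per view set"""
    ms={};bs={}
    for n,im in ims.items():
        u,v=np.round(proj(n,(cen[0],cen[1],zu+15))).astype(int); b=(u-hw,v-hw,u+hw,v+hw); bs[n]=b
        big=cv2.resize(im[b[1]:b[3],b[0]:b[2]],None,fx=S,fy=S,interpolation=cv2.INTER_CUBIC)
        h=cv2.cvtColor(big,cv2.COLOR_BGR2HSV); m=((h[...,1]<smax)&(h[...,2]>vmin)).astype(np.uint8)
        ms[n]=m
    def model(p):
        r={}
        for n in ims:
            m=np.zeros_like(ms[n])
            for part in brk_parts(p[0]*100,p[1]*100,p[2],zu,left): m|=hullmask([proj(n,q)-[bs[n][0],bs[n][1]]+.5 for q in part],m.shape)
            r[n]=m
        return r
    def cost(p):
        r=model(p); e=0
        for n in ims:
            # restrict to dilated neighbourhood so that neighbours do not count
            w=cv2.dilate(r[n],np.ones((13,13),np.uint8)); a=ms[n]&w; e+=1-(a&r[n]).sum()/(a|r[n]).sum()
        return e/len(ims)
    i=np.array([cen[0]/100,cen[1]/100,yaw])
    for k in range(3):
        r=minimize(cost,i,method='Nelder-Mead',options=dict(initial_simplex=[i,i+[.08,0,0],i+[0,.08,0],i+[0,0,.12]],xatol=1e-4,fatol=1e-4)); i=r.x
    return np.round([i[0]*100,i[1]*100,i[2],r.fun],3)
E
python3 - <<'E'
from h import *
t=cv2.imread('pics/top4.png');s=cv2.imread('pics/side4.png')
px=lambda u,v,z=20:unproj('top',280+u/3.333,115+v/3.333,z)[:2]
for nm,g,yaw,left in(('A',px(105,95),0,False),('B',px(185,100),np.pi,True),('C',px(112,212),np.pi-.05,True)):
    print(nm,g.round(1),'top',fitbrk({'top':t},g,yaw,6,left),'side',fitbrk({'side':s},g,yaw,6,left),'both',fitbrk({'top':t,'side':s},g,yaw,6,left))
E
```

```text
A [629.5  59.7] top [ 6.33598e+02  5.87620e+01 -3.60000e-02  1.04000e-01] side [ 6.33233e+02  5.90960e+01 -4.20000e-02  8.40000e-02] both [ 6.33682e+02  5.90620e+01 -4.40000e-02  9.60000e-02]
B [624.6 -14.4] top [ 6.28022e+02 -1.02260e+01  3.06700e+00  1.39000e-01] side [ 6.30028e+02 -1.02450e+01  3.07600e+00  1.07000e-01] both [ 6.29737e+02 -1.03420e+01  3.06500e+00  1.29000e-01]
C [520.6  53.2] top [5.22577e+02 5.61880e+01 3.14400e+00 1.11000e-01] side [5.24846e+02 5.61880e+01 3.16000e+00 5.60000e-02] both [5.24298e+02 5.61180e+01 3.15900e+00 9.60000e-02]
```

Call:
arm_command([
  {"x": -0.33, "y": -0.25, "z": 0, "ax": 0, "ay": 0, "az": -0.2, "grip": 0.4},
  {"x": -0.66, "y": -0.5, "z": 0, "ax": 0, "ay": 0, "az": -0.4, "grip": 0.4},
  {"x": -1, "y": -0.75, "z": 0, "ax": 0, "ay": 0, "az": -0.495, "grip": 0.4},
  {"x": -1, "y": -0.75, "z": 0, "ax": 0, "ay": 0, "az": -0.495, "grip": 0.3},
])

```text
clock: 28.95
position: [584.3, 182.7, 163.7]
eef_rot: [0.078, 3.141, -0.002]
force: [0.1, 0.4, 0.6]
finger_gap: 0.302
```

```bash
python3 -c "
from h import *
plan((641.9,68.7,80),1.529)"
```

```text
t28.95 pos [584.3 182.7 163.7] psi 1.521 q6 -1.26 F [0.1 0.4 0.6] gap 0.302
  d xyz [-0.632 -1.109  0.838] rot [-0.001  0.    -0.01 ]
```

Call:
arm_command([
  {"x": -0.21, "y": -0.33, "z": 0, "ax": 0, "ay": 0, "az": -0.01, "grip": 0.3},
  {"x": -0.42, "y": -0.66, "z": 0, "ax": 0, "ay": 0, "az": -0.01, "grip": 0.3},
  {"x": -0.63, "y": -1, "z": 0, "ax": 0, "ay": 0, "az": -0.01, "grip": 0.3},
])

```text
clock: 29.32
position: [641.4, 82.8, 163.8]
eef_rot: [-0.059, -3.14, -0.0]
force: [-0.4, 0.4, -0.5]
finger_gap: 0.298
```

Call:
arm_command([
  {"x": 0, "y": -0.11, "z": 0.2, "ax": 0, "ay": 0, "az": 0, "grip": 0.3},
  {"x": 0, "y": -0.11, "z": 0.5, "ax": 0, "ay": 0, "az": 0, "grip": 0.3},
  {"x": 0, "y": -0.11, "z": 0.75, "ax": 0, "ay": 0, "az": 0, "grip": 0.3},
  {"x": 0, "y": -0.11, "z": 0.75, "ax": 0, "ay": 0, "az": 0, "grip": 0.3},
  {"x": 0, "y": -0.11, "z": 0.75, "ax": 0, "ay": 0, "az": 0, "grip": 0.3},
])

```text
clock: 29.95
position: [640.5, 73.2, 89.4]
eef_rot: [-0.058, -3.141, -0.0]
force: [0.2, 0.9, -0.6]
finger_gap: 0.297
```

Run:
```python
from h import *
plan((641.9,68.7,21),1.529)
s=snap('side','side5')
print('side A',fitbrk({'side':s},(633,59),-.04,6,False))
cv2.imwrite('pics/crop6.png',cv2.resize(s[170:260,315:425],(660,540),interpolation=2))
```

```text
t29.95 pos [640.5  73.2  89.4] psi 1.534 q6 -1.46 F [ 0.2  0.9 -0.6] gap 0.297
  d xyz [-0.016 -0.045  0.684] rot [ 0.    -0.     0.006]
side A [ 6.33341e+02  5.90900e+01 -4.40000e-02  8.40000e-02]
```

View pics/crop6.png

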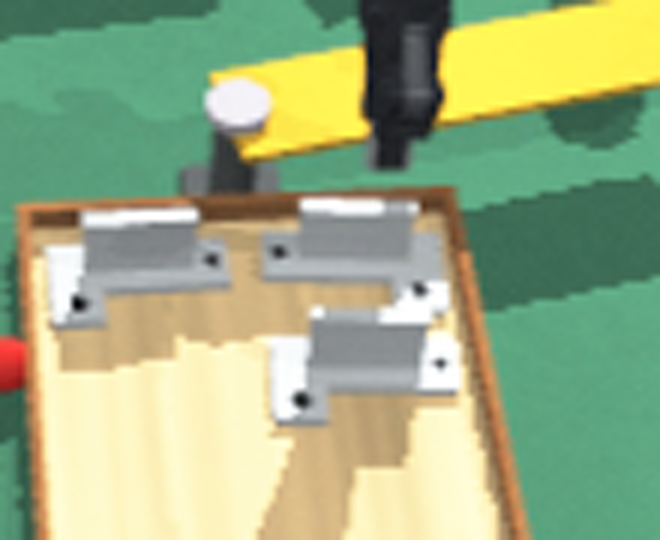

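Call:
arm_command([
  {"x": -0.015, "y": -0.045, "z": 0.15, "ax": 0, "ay": 0, "az": 0, "grip": 0.3},
  {"x": -0.015, "y": -0.045, "z": 0.3, "ax": 0, "ay": 0, "az": 0, "grip": 0.3},
  {"x": -0.015, "y": -0.045, "z": 0.45, "ax": 0, "ay": 0, "az": 0, "grip": 0.3},
  {"x": -0.015, "y": -0.045, "z": 0.58, "ax": 0, "ay": 0, "az": 0, "grip": 0.3},
  {"x": -0.015, "y": -0.045, "z": 0.68, "ax": 0, "ay": 0, "az": 0, "grip": 0.3},
  {"x": -0.015, "y": -0.045, "z": 0.68, "ax": 0, "ay": 0, "az": 0, "grip": 0.3},
])

```text
clock: 30.75
position: [641.6, 68.2, 20.4]
eef_rot: [-0.058, -3.14, 0.0]
force: [-0.0, 0.3, -0.7]
finger_gap: 0.301
```

Call:
arm_command([
  {"x": 0, "y": 0, "z": 0, "ax": 0, "ay": 0, "az": 0, "grip": 0.2},
  {"x": 0, "y": 0, "z": 0, "ax": 0, "ay": 0, "az": 0, "grip": 0.1},
  {"x": 0, "y": 0, "z": 0, "ax": 0, "ay": 0, "az": 0, "grip": 0},
  {"x": 0, "y": 0, "z": 0, "ax": 0, "ay": 0, "az": 0, "grip": 0},
  {"x": 0, "y": 0, "z": 0, "ax": 0, "ay": 0, "az": 0, "grip": 0},
], squeeze=40)

```text
clock: 31.38
position: [642.5, 68.2, 22.0]
eef_rot: [0.058, 3.14, 0.0]
force: [0.1, 0.1, 3.2]
finger_gap: 0.084
```

```bash
python3 -c "
from h import *
plan((641.9,68.7,150),1.529)"
```

```text
t31.38 pos [642.5  68.2  22. ] psi 1.534 q6 -1.47 F [0.1 0.1 3.2] gap 0.084
  d xyz [ 0.004  0.005 -1.28 ] rot [0.    0.001 0.006]
```

Call:
arm_command([
  {"x": 0, "y": 0, "z": -0.1, "ax": 0, "ay": 0, "az": 0, "grip": 0},
  {"x": 0, "y": 0, "z": -0.3, "ax": 0, "ay": 0, "az": 0, "grip": 0},
  {"x": 0, "y": 0, "z": -0.55, "ax": 0, "ay": 0, "az": 0, "grip": 0},
  {"x": 0, "y": 0, "z": -0.8, "ax": 0, "ay": 0, "az": 0, "grip": 0},
  {"x": 0, "y": 0, "z": -1, "ax": 0, "ay": 0, "az": 0, "grip": 0},
  {"x": 0, "y": 0, "z": -1, "ax": 0, "ay": 0, "az": 0, "grip": 0},
])

```text
clock: 32.12
position: [643.9, 68.3, 124.5]
eef_rot: [0.058, 3.136, 0.001]
force: [1.2, 0.7, -1.1]
finger_gap: 0.085
```

Call:
arm_command([
  {"x": 0.12, "y": 0.2, "z": 0, "ax": 0, "ay": 0, "az": 0, "grip": 0},
  {"x": 0.28, "y": 0.47, "z": 0, "ax": 0, "ay": 0, "az": 0, "grip": 0},
  {"x": 0.43, "y": 0.73, "z": 0, "ax": 0, "ay": 0, "az": 0, "grip": 0},
  {"x": 0.563, "y": 0.967, "z": 0, "ax": 0, "ay": 0, "az": 0, "grip": 0},
])

```text
clock: 32.62
position: [586.7, 168.4, 119.4]
eef_rot: [-0.057, -3.138, 0.001]
force: [-0.4, 0.0, -0.1]
finger_gap: 0.086
```

Call:
arm_command([
  {"x": 0.15, "y": 0.25, "z": 0, "ax": 0, "ay": 0, "az": 0, "grip": 0},
  {"x": 0.3, "y": 0.5, "z": 0, "ax": 0, "ay": 0, "az": 0, "grip": 0},
  {"x": 0.43, "y": 0.75, "z": 0, "ax": 0, "ay": 0, "az": 0, "grip": 0},
  {"x": 0.563, "y": 0.967, "z": 0, "ax": 0, "ay": 0, "az": 0, "grip": 0},
])

```text
clock: 33.12
position: [534.1, 266.8, 119.5]
eef_rot: [-0.057, -3.138, 0.002]
force: [0.1, -0.1, -0.7]
finger_gap: 0.084
```

Call:
arm_command([
  {"x": 0.15, "y": 0.25, "z": 0, "ax": 0, "ay": 0, "az": -0.05, "grip": 0},
  {"x": 0.3, "y": 0.5, "z": 0, "ax": 0, "ay": 0, "az": -0.1, "grip": 0},
  {"x": 0.43, "y": 0.75, "z": 0, "ax": 0, "ay": 0, "az": -0.15, "grip": 0},
  {"x": 0.563, "y": 0.967, "z": 0, "ax": 0, "ay": 0, "az": -0.21, "grip": 0},
  {"x": 0.563, "y": 0.967, "z": 0, "ax": 0, "ay": 0, "az": -0.21, "grip": 0},
  {"x": 0.563, "y": 0.967, "z": 0, "ax": 0, "ay": 0, "az": -0.21, "grip": 0},
])

```text
clock: 33.88
position: [482.8, 363.9, 120.2]
eef_rot: [0.201, -3.133, 0.002]
force: [-0.0, -0.4, -1.0]
finger_gap: 0.091
```

Run:
```python
from h import *
plan((484.4,364.6,22),1.701)
```

```text
t33.88 pos [482.8 363.9 120.2] psi 1.699 q6 -1.09 F [-0.  -0.4 -1. ] gap 0.091
  d xyz [-0.018  0.006  0.982] rot [-0.002 -0.002 -0.002]
```

Call:
arm_command([
  {"x": -0.015, "y": 0.005, "z": 0.25, "ax": 0, "ay": 0, "az": 0, "grip": 0},
  {"x": -0.015, "y": 0.005, "z": 0.5, "ax": 0, "ay": 0, "az": 0, "grip": 0},
  {"x": -0.015, "y": 0.005, "z": 0.72, "ax": 0, "ay": 0, "az": 0, "grip": 0},
  {"x": -0.015, "y": 0.005, "z": 0.85, "ax": 0, "ay": 0, "az": 0, "grip": 0},
  {"x": -0.015, "y": 0.005, "z": 0.93, "ax": 0, "ay": 0, "az": 0, "grip": 0},
  {"x": -0.015, "y": 0.005, "z": 0.97, "ax": 0, "ay": 0, "az": 0, "grip": 0},
  {"x": -0.015, "y": 0.005, "z": 0.97, "ax": 0, "ay": 0, "az": 0, "grip": 0},
])

```text
clock: 34.75
position: [485.6, 365.1, 24.6]
eef_rot: [-0.201, 3.135, 0.0]
force: [-0.4, -1.0, -0.8]
finger_gap: 0.083
```

Call:
arm_command([
  {"x": 0, "y": 0, "z": 0.02, "ax": 0, "ay": 0, "az": 0, "grip": 0},
  {"x": 0, "y": 0, "z": 0.03, "ax": 0, "ay": 0, "az": 0, "grip": 0},
  {"x": 0, "y": 0, "z": 0.03, "ax": 0, "ay": 0, "az": 0, "grip": 0.2},
  {"x": 0, "y": 0, "z": 0.03, "ax": 0, "ay": 0, "az": 0, "grip": 0.35},
  {"x": 0, "y": 0, "z": 0.03, "ax": 0, "ay": 0, "az": 0, "grip": 0.35},
  {"x": 0, "y": 0, "z": -0.1, "ax": 0, "ay": 0, "az": 0, "grip": 0.35},
  {"x": 0, "y": 0, "z": -0.35, "ax": 0, "ay": 0, "az": 0, "grip": 0.35},
  {"x": 0, "y": 0, "z": -0.65, "ax": 0, "ay": 0, "az": 0, "grip": 0.35},
  {"x": 0, "y": 0, "z": -0.95, "ax": 0, "ay": 0, "az": 0, "grip": 0.35},
  {"x": 0, "y": 0, "z": -0.95, "ax": 0, "ay": 0, "az": 0, "grip": 0.35},
])

```text
clock: 36.0
position: [487.8, 366.7, 123.7]
eef_rot: [-0.201, 3.129, 0.006]
force: [-0.3, -0.2, -0.5]
finger_gap: 0.35
```

Run:
```python
from h import *
s=snap('side','side6');t=snap('top','top6')
try: print('A in tray side',fitbrk({'side':s},(477,353.5),.125,5,False))
except Exception as e: print(e)
for nm,g,y in(('B',(629.5,-10.3),3.07),('C',(524,56.2),3.155)):
    print(nm,'side',fitbrk({'side':s},g,y,6,True),'top',fitbrk({'top':t},g,y,6,True))
plan((524,66,120),3.155-np.pi/2)
```

```text
A in tray side [4.78147e+02 3.55053e+02 1.35000e-01 6.50000e-02]
B side [ 6.30239e+02 -9.36800e+00  3.07600e+00  1.00000e-01] top [ 6.2776e+02 -1.0497e+01  3.0530e+00  1.3600e-01]
C side [5.21766e+02 7.12020e+01 3.15500e+00 7.30000e-02] top [5.20134e+02 7.01730e+01 3.14200e+00 6.90000e-02]
t36.10 pos [485.4 365.1 119.9] psi 1.699 q6 -1.09 F [-0.8  0.4  0.1] gap 0.350
  d xyz [-1.000e-03 -3.016e+00 -2.000e-03] rot [0.001 0.001 0.146]
```

Call:
arm_command([
  {"x": 0.005, "y": -0.32, "z": 0, "ax": 0, "ay": 0, "az": 0, "grip": 0.3},
  {"x": 0.01, "y": -0.64, "z": 0, "ax": 0, "ay": 0, "az": 0, "grip": 0.3},
  {"x": 0.017, "y": -0.953, "z": 0, "ax": 0, "ay": 0, "az": 0, "grip": 0.3},
])

```text
clock: 36.48
position: [494.5, 268.8, 117.4]
eef_rot: [0.201, -3.132, 0.002]
force: [0.0, -0.1, 0.7]
finger_gap: 0.299
```

Call:
arm_command([
  {"x": 0.005, "y": -0.32, "z": 0, "ax": 0, "ay": 0, "az": 0, "grip": 0.3},
  {"x": 0.01, "y": -0.64, "z": 0, "ax": 0, "ay": 0, "az": 0, "grip": 0.3},
  {"x": 0.017, "y": -0.953, "z": 0, "ax": 0, "ay": 0, "az": 0, "grip": 0.3},
])

```text
clock: 36.85
position: [505.0, 174.1, 117.5]
eef_rot: [0.201, -3.132, 0.001]
force: [0.3, -0.6, -0.4]
finger_gap: 0.3
```

Call:
arm_command([
  {"x": 0.005, "y": -0.32, "z": 0, "ax": 0, "ay": 0, "az": 0.05, "grip": 0.3},
  {"x": 0.01, "y": -0.64, "z": 0, "ax": 0, "ay": 0, "az": 0.1, "grip": 0.3},
  {"x": 0.017, "y": -0.953, "z": 0.2, "ax": 0, "ay": 0, "az": 0.15, "grip": 0.3},
  {"x": 0.017, "y": -0.953, "z": 0.4, "ax": 0, "ay": 0, "az": 0.15, "grip": 0.3},
  {"x": 0.017, "y": -0.953, "z": 0.4, "ax": 0, "ay": 0, "az": 0.15, "grip": 0.3},
  {"x": 0.017, "y": -0.953, "z": 0.4, "ax": 0, "ay": 0, "az": 0.15, "grip": 0.3},
])

```text
clock: 37.6
position: [516.4, 81.0, 79.0]
eef_rot: [0.017, -3.14, 0.0]
force: [-0.4, -0.1, 0.8]
finger_gap: 0.298
```

Run:
```python
from h import *
s=snap('side','side7')
print('C side',fitbrk({'side':s},(521,71),3.15,6,True),'B side',fitbrk({'side':s},(630,-10),3.07,6,True))
plan((517,81,21),1.58)
cv2.imwrite('pics/crop7.png',cv2.resize(s[120:260,270:410],(560,560),interpolation=2))
```

```text
C side [5.21734e+02 7.12210e+01 3.15600e+00 7.30000e-02] B side [ 6.29925e+02 -9.64800e+00  3.05900e+00  1.04000e-01]
t37.65 pos [517.   81.1  79.6] psi 1.582 q6 -1.47 F [-0.2  0.6  0.9] gap 0.302
  d xyz [-0.    -0.001  0.586] rot [0.    0.    0.002]
```

View pics/crop7.png

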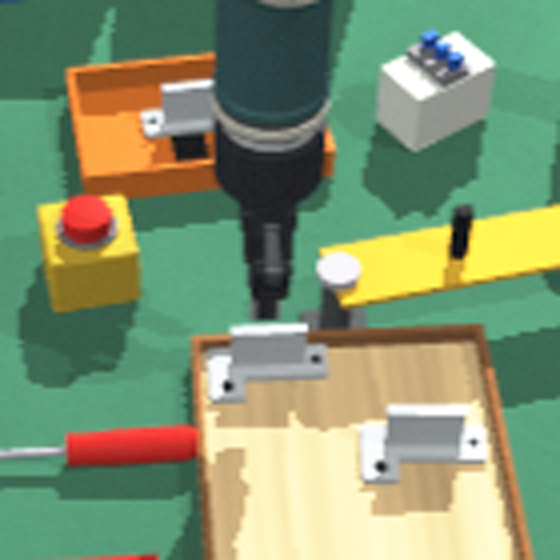

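Bracket A lies in the orange tray with its fin up. Bracket C has been knocked back against the wall, and the gripper is lined up over its fin.

Call:
arm_command([
  {"x": 0, "y": 0, "z": 0.15, "ax": 0, "ay": 0, "az": 0, "grip": 0.3},
  {"x": 0, "y": 0, "z": 0.3, "ax": 0, "ay": 0, "az": 0, "grip": 0.3},
  {"x": 0, "y": 0, "z": 0.43, "ax": 0, "ay": 0, "az": 0, "grip": 0.3},
  {"x": 0, "y": 0, "z": 0.52, "ax": 0, "ay": 0, "az": 0, "grip": 0.3},
  {"x": 0, "y": 0, "z": 0.57, "ax": 0, "ay": 0, "az": 0, "grip": 0.3},
  {"x": 0, "y": 0, "z": 0.57, "ax": 0, "ay": 0, "az": 0, "grip": 0.3},
])

```text
clock: 38.4
position: [516.5, 80.7, 21.8]
eef_rot: [0.016, -3.141, 0.0]
force: [-0.4, -0.5, 1.3]
finger_gap: 0.302
```

Call:
arm_command([
  {"x": 0, "y": 0, "z": 0, "ax": 0, "ay": 0, "az": 0, "grip": 0.2},
  {"x": 0, "y": 0, "z": 0, "ax": 0, "ay": 0, "az": 0, "grip": 0.1},
  {"x": 0, "y": 0, "z": 0, "ax": 0, "ay": 0, "az": 0, "grip": 0},
  {"x": 0, "y": 0, "z": 0, "ax": 0, "ay": 0, "az": 0, "grip": 0},
  {"x": 0, "y": 0, "z": 0, "ax": 0, "ay": 0, "az": 0, "grip": 0},
], squeeze=40)

```text
clock: 39.02
position: [517.4, 80.9, 22.9]
eef_rot: [-0.016, 3.14, 0.0]
force: [-1.0, -0.5, 4.9]
finger_gap: 0.084
```

Run:
```python
from h import *
plan((517,81,21),1.58)
o,p,M=state()
def tcp(tc,tyaw,lx,ly,hyaw,gx):  # bracket mid at tray-local (lx,ly), bracket heading hyaw; grip local (gx,-10)
    R2=lambda a:np.array([[np.cos(a),-np.sin(a)],[np.sin(a),np.cos(a)]])
    return np.array(tc)+R2(tyaw)@[lx,ly]+R2(hyaw)@[gx,-10]
h=np.pi-.114
for nm,ly in(('C',-32),('B',26)):
    print(nm,tcp((469.7,-349.9),-.114,0,ly,h,5),h-np.pi/2)
```

```text
t39.02 pos [517.4  80.9  22.9] psi 1.581 q6 -1.47 F [-1.  -0.5  4.9] gap 0.084
  d xyz [0.004 0.002 0.019] rot [0.    0.002 0.001]
C [ 462.22988363 -371.18843257] 1.4567963267948967
B [ 468.82757134 -313.56490858] 1.4567963267948967
```

```bash
cat >> h.py <<'E'
def tcp(tc,tyaw,lx,ly,hyaw,gx):
    R2=lambda a:np.array([[np.cos(a),-np.sin(a)],[np.sin(a),np.cos(a)]])
    return np.array(tc)+R2(tyaw)@[lx,ly]+R2(hyaw)@[gx,-10]
E
python3 - <<'E'
from h import *
h=np.pi-.114
c=tcp((469.7,-349.9),-.114,43,-25,h,4); print(c,'B',tcp((469.7,-349.9),-.114,-43,15,h,4))
plan((*c,123),h-np.pi/2)
E
```

```text
[ 506.74055379 -369.23901173] B [ 425.8489063  -319.71587203]
t39.02 pos [517.4  80.9  22.9] psi 1.581 q6 -1.47 F [-1.  -0.5  4.9] gap 0.084
  d xyz [ 0.151 -4.499 -1.001] rot [0.    0.002 0.158]
```

Call:
arm_command([
  {"x": 0, "y": 0, "z": -0.1, "ax": 0, "ay": 0, "az": 0, "grip": 0},
  {"x": 0, "y": 0, "z": -0.3, "ax": 0, "ay": 0, "az": 0, "grip": 0},
  {"x": 0, "y": 0, "z": -0.55, "ax": 0, "ay": 0, "az": 0, "grip": 0},
  {"x": 0, "y": 0, "z": -0.8, "ax": 0, "ay": 0, "az": 0, "grip": 0},
  {"x": 0, "y": 0, "z": -1, "ax": 0, "ay": 0, "az": 0, "grip": 0},
  {"x": 0, "y": 0, "z": -1, "ax": 0, "ay": 0, "az": 0, "grip": 0},
])

```text
clock: 39.78
position: [518.0, 80.9, 124.0]
eef_rot: [-0.016, 3.138, 0.001]
force: [0.2, -0.4, -1.0]
finger_gap: 0.084
```

Call:
arm_command([
  {"x": 0.01, "y": -0.2, "z": 0, "ax": 0, "ay": 0, "az": 0, "grip": 0},
  {"x": 0.02, "y": -0.45, "z": 0, "ax": 0, "ay": 0, "az": 0, "grip": 0},
  {"x": 0.02, "y": -0.7, "z": 0, "ax": 0, "ay": 0, "az": 0, "grip": 0},
  {"x": 0.03, "y": -0.9, "z": 0, "ax": 0, "ay": 0, "az": 0, "grip": 0},
])

```text
clock: 40.28
position: [513.3, -10.1, 120.7]
eef_rot: [0.016, -3.139, -0.0]
force: [0.3, 0.1, -2.0]
finger_gap: 0.084
```

Call:
arm_command([
  {"x": 0.01, "y": -0.23, "z": 0, "ax": 0, "ay": 0, "az": 0, "grip": 0},
  {"x": 0.02, "y": -0.45, "z": 0, "ax": 0, "ay": 0, "az": 0, "grip": 0},
  {"x": 0.02, "y": -0.68, "z": 0, "ax": 0, "ay": 0, "az": 0, "grip": 0},
  {"x": 0.03, "y": -0.9, "z": 0, "ax": 0, "ay": 0, "az": 0, "grip": 0},
])

```text
clock: 40.78
position: [511.3, -99.8, 120.7]
eef_rot: [0.016, -3.139, -0.001]
force: [-0.3, 0.9, -0.2]
finger_gap: 0.081
```

Call:
arm_command([
  {"x": 0.01, "y": -0.23, "z": 0, "ax": 0, "ay": 0, "az": 0, "grip": 0},
  {"x": 0.02, "y": -0.45, "z": 0, "ax": 0, "ay": 0, "az": 0, "grip": 0},
  {"x": 0.02, "y": -0.68, "z": 0, "ax": 0, "ay": 0, "az": 0, "grip": 0},
  {"x": 0.03, "y": -0.9, "z": 0, "ax": 0, "ay": 0, "az": 0, "grip": 0},
])

```text
clock: 41.28
position: [509.3, -189.6, 120.6]
eef_rot: [0.016, -3.139, -0.002]
force: [-0.2, -0.2, -1.5]
finger_gap: 0.081
```

Call:
arm_command([
  {"x": 0.01, "y": -0.23, "z": 0, "ax": 0, "ay": 0, "az": 0, "grip": 0},
  {"x": 0.02, "y": -0.45, "z": 0, "ax": 0, "ay": 0, "az": 0, "grip": 0},
  {"x": 0.02, "y": -0.68, "z": 0, "ax": 0, "ay": 0, "az": 0, "grip": 0},
  {"x": 0.03, "y": -0.9, "z": 0, "ax": 0, "ay": 0, "az": 0, "grip": 0},
])

```text
clock: 41.78
position: [508.3, -280.6, 122.0]
eef_rot: [0.016, -3.141, -0.0]
force: [0.5, 0.4, -1.7]
finger_gap: 0.085
```

Call:
arm_command([
  {"x": 0.01, "y": -0.23, "z": 0, "ax": 0, "ay": 0, "az": 0.04, "grip": 0},
  {"x": 0.02, "y": -0.45, "z": 0, "ax": 0, "ay": 0, "az": 0.08, "grip": 0},
  {"x": 0.02, "y": -0.68, "z": 0, "ax": 0, "ay": 0, "az": 0.12, "grip": 0},
  {"x": 0.03, "y": -0.9, "z": 0, "ax": 0, "ay": 0, "az": 0.158, "grip": 0},
  {"x": 0.03, "y": -0.9, "z": 0, "ax": 0, "ay": 0, "az": 0.158, "grip": 0},
  {"x": 0.03, "y": -0.9, "z": 0, "ax": 0, "ay": 0, "az": 0.158, "grip": 0},
])

```text
clock: 42.52
position: [506.2, -369.2, 122.1]
eef_rot: [-0.18, -3.136, -0.001]
force: [-0.2, -0.1, -2.4]
finger_gap: 0.082
```

Run:
```python
from h import *
plan((506.7,-369.2,22),1.457)
```

```text
t42.52 pos [ 506.2 -369.2  122.1] psi 1.456 q6 -2.13 F [-0.2 -0.1 -2.4] gap 0.082
  d xyz [-6.000e-03 -1.000e-03  1.001e+00] rot [ 0.001 -0.001 -0.001]
```

Call:
arm_command([
  {"x": -0.005, "y": 0, "z": 0.25, "ax": 0, "ay": 0, "az": 0, "grip": 0},
  {"x": -0.005, "y": 0, "z": 0.5, "ax": 0, "ay": 0, "az": 0, "grip": 0},
  {"x": -0.005, "y": 0, "z": 0.72, "ax": 0, "ay": 0, "az": 0, "grip": 0},
  {"x": -0.005, "y": 0, "z": 0.85, "ax": 0, "ay": 0, "az": 0, "grip": 0},
  {"x": -0.005, "y": 0, "z": 0.93, "ax": 0, "ay": 0, "az": 0, "grip": 0},
  {"x": -0.005, "y": 0, "z": 0.98, "ax": 0, "ay": 0, "az": 0, "grip": 0},
  {"x": -0.005, "y": 0, "z": 0.99, "ax": 0, "ay": 0, "az": 0, "grip": 0},
  {"x": -0.005, "y": 0, "z": 0.99, "ax": 0, "ay": 0, "az": 0, "grip": 0},
])

```text
clock: 43.52
position: [507.2, -369.7, 23.9]
eef_rot: [0.179, 3.136, -0.001]
force: [0.2, -0.2, -0.7]
finger_gap: 0.089
```

Call:
arm_command([
  {"x": 0, "y": 0, "z": 0, "ax": 0, "ay": 0, "az": 0, "grip": 0.2},
  {"x": 0, "y": 0, "z": 0, "ax": 0, "ay": 0, "az": 0, "grip": 0.3},
  {"x": 0, "y": 0, "z": 0, "ax": 0, "ay": 0, "az": 0, "grip": 0.3},
  {"x": 0, "y": 0, "z": -0.1, "ax": 0, "ay": 0, "az": 0, "grip": 0.3},
  {"x": 0, "y": 0, "z": -0.35, "ax": 0, "ay": 0, "az": 0, "grip": 0.3},
  {"x": 0, "y": 0, "z": -0.65, "ax": 0, "ay": 0, "az": 0, "grip": 0.3},
  {"x": 0, "y": 0, "z": -0.98, "ax": 0, "ay": 0, "az": 0, "grip": 0.3},
  {"x": 0, "y": 0, "z": -0.98, "ax": 0, "ay": 0, "az": 0, "grip": 0.3},
  {"x": 0, "y": 0, "z": -0.98, "ax": 0, "ay": 0, "az": 0, "grip": 0.3},
])

```text
clock: 44.65
position: [506.7, -369.2, 121.3]
eef_rot: [0.179, 3.136, 0.0]
force: [-0.7, 0.3, 0.7]
finger_gap: 0.297
```

Run:
```python
from h import *
s=snap('side','side8');t=snap('top','top8')
print('B side',fitbrk({'side':s},(629.9,-9.7),3.07,6,True),'top',fitbrk({'top':t},(629.9,-9.7),3.07,6,True))
plan((625,0,120),3.065-np.pi/2)
cv2.imwrite('pics/crop8.png',cv2.resize(s[180:390,260:440],(600,700),interpolation=2)[:600] if 0 else cv2.resize(s[200:390,255:445],(570,570),interpolation=2))
```

```text
B side [ 6.53496e+02 -1.10623e+02  2.35100e+00  3.30000e-01] top [ 6.27751e+02 -1.04490e+01  3.05200e+00  1.36000e-01]
t44.75 pos [ 505.9 -368.7  119.8] psi 1.457 q6 -2.13 F [-0.3  0.5 -0.3] gap 0.299
  d xyz [-7.640e-01  3.798e+00  2.000e-03] rot [ 0.002 -0.003 -0.048]
```

View pics/crop8.png

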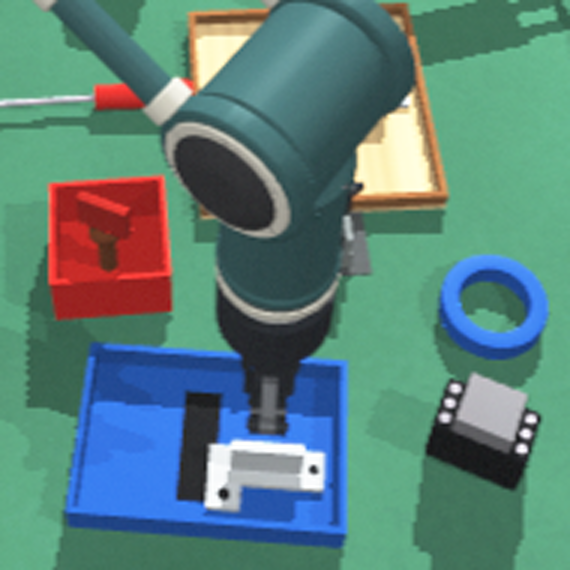

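Bracket C lies fin up in the blue tray, at the crop's lower centre, and B hasn't moved. Going for B.

Call:
arm_command([
  {"x": -0.065, "y": 0.32, "z": 0, "ax": 0, "ay": 0, "az": 0, "grip": 0.3},
  {"x": -0.13, "y": 0.64, "z": 0, "ax": 0, "ay": 0, "az": 0, "grip": 0.3},
  {"x": -0.194, "y": 0.95, "z": 0, "ax": 0, "ay": 0, "az": 0, "grip": 0.3},
])

```text
clock: 45.12
position: [536.1, -275.8, 119.5]
eef_rot: [-0.179, -3.134, -0.002]
force: [-0.3, 0.2, 0.1]
finger_gap: 0.3
```

Call:
arm_command([
  {"x": -0.065, "y": 0.32, "z": 0, "ax": 0, "ay": 0, "az": 0, "grip": 0.3},
  {"x": -0.13, "y": 0.64, "z": 0, "ax": 0, "ay": 0, "az": 0, "grip": 0.3},
  {"x": -0.194, "y": 0.95, "z": 0, "ax": 0, "ay": 0, "az": 0, "grip": 0.3},
])

```text
clock: 45.5
position: [566.2, -183.6, 119.6]
eef_rot: [-0.179, -3.134, -0.001]
force: [-0.2, -0.1, -0.0]
finger_gap: 0.296
```

Call:
arm_command([
  {"x": -0.065, "y": 0.32, "z": 0, "ax": 0, "ay": 0, "az": 0, "grip": 0.3},
  {"x": -0.13, "y": 0.64, "z": 0, "ax": 0, "ay": 0, "az": 0, "grip": 0.3},
  {"x": -0.194, "y": 0.95, "z": 0, "ax": 0, "ay": 0, "az": 0, "grip": 0.3},
])

```text
clock: 45.88
position: [596.2, -91.6, 119.6]
eef_rot: [-0.179, -3.134, -0.001]
force: [0.3, 0.7, 0.4]
finger_gap: 0.299
```

Call:
arm_command([
  {"x": -0.065, "y": 0.32, "z": 0, "ax": 0, "ay": 0, "az": -0.02, "grip": 0.3},
  {"x": -0.13, "y": 0.64, "z": 0, "ax": 0, "ay": 0, "az": -0.048, "grip": 0.3},
  {"x": -0.194, "y": 0.95, "z": 0.2, "ax": 0, "ay": 0, "az": -0.048, "grip": 0.3},
  {"x": -0.194, "y": 0.95, "z": 0.4, "ax": 0, "ay": 0, "az": -0.048, "grip": 0.3},
  {"x": -0.194, "y": 0.95, "z": 0.4, "ax": 0, "ay": 0, "az": -0.048, "grip": 0.3},
  {"x": -0.194, "y": 0.95, "z": 0.4, "ax": 0, "ay": 0, "az": -0.048, "grip": 0.3},
])

```text
clock: 46.62
position: [626.6, -1.6, 80.9]
eef_rot: [-0.121, -3.138, 0.0]
force: [0.1, -0.2, 0.1]
finger_gap: 0.298
```

Run:
```python
from h import *
s=snap('side','side9')
print('B side',fitbrk({'side':s},(629.2,-10),3.065,6,True))
plan((626,0.3,21),1.494)
```

```text
B side [ 6.30578e+02 -9.73000e+00  3.05900e+00  1.15000e-01]
t46.67 pos [627.2  -1.7  81.6] psi 1.493 q6 -1.54 F [-0.5 -0.3  0.4] gap 0.300
  d xyz [0.014 0.019 0.606] rot [-0.     0.    -0.001]
```

Call:
arm_command([
  {"x": 0.01, "y": 0.02, "z": 0.15, "ax": 0, "ay": 0, "az": 0, "grip": 0.3},
  {"x": 0.01, "y": 0.02, "z": 0.3, "ax": 0, "ay": 0, "az": 0, "grip": 0.3},
  {"x": 0.01, "y": 0.02, "z": 0.45, "ax": 0, "ay": 0, "az": 0, "grip": 0.3},
  {"x": 0.01, "y": 0.02, "z": 0.54, "ax": 0, "ay": 0, "az": 0, "grip": 0.3},
  {"x": 0.01, "y": 0.02, "z": 0.59, "ax": 0, "ay": 0, "az": 0, "grip": 0.3},
  {"x": 0.01, "y": 0.02, "z": 0.59, "ax": 0, "ay": 0, "az": 0, "grip": 0.3},
])

```text
clock: 47.42
position: [626.1, 1.4, 21.8]
eef_rot: [-0.12, -3.139, 0.0]
force: [0.1, 0.1, -0.6]
finger_gap: 0.302
```

Call:
arm_command([
  {"x": 0, "y": 0, "z": 0, "ax": 0, "ay": 0, "az": 0, "grip": 0.2},
  {"x": 0, "y": 0, "z": 0, "ax": 0, "ay": 0, "az": 0, "grip": 0.1},
  {"x": 0, "y": 0, "z": 0, "ax": 0, "ay": 0, "az": 0, "grip": 0},
  {"x": 0, "y": 0, "z": 0, "ax": 0, "ay": 0, "az": 0, "grip": 0},
  {"x": 0, "y": 0, "z": 0, "ax": 0, "ay": 0, "az": 0, "grip": 0},
], squeeze=40)

```text
clock: 48.05
position: [627.0, 1.3, 23.1]
eef_rot: [0.12, 3.138, -0.0]
force: [-0.8, -0.2, 3.8]
finger_gap: 0.089
```

Run:
```python
from h import *
plan((425.8,-319.7,123),1.457)
```

```text
t48.05 pos [627.    1.3  23.1] psi 1.495 q6 -1.53 F [-0.8 -0.2  3.8] gap 0.089
  d xyz [ 1.76  -3.354 -1.002] rot [0.    0.002 0.048]
```

Call:
arm_command([
  {"x": 0, "y": 0, "z": -0.1, "ax": 0, "ay": 0, "az": 0, "grip": 0},
  {"x": 0, "y": 0, "z": -0.3, "ax": 0, "ay": 0, "az": 0, "grip": 0},
  {"x": 0, "y": 0, "z": -0.55, "ax": 0, "ay": 0, "az": 0, "grip": 0},
  {"x": 0, "y": 0, "z": -0.8, "ax": 0, "ay": 0, "az": 0, "grip": 0},
  {"x": 0, "y": 0, "z": -1, "ax": 0, "ay": 0, "az": 0, "grip": 0},
  {"x": 0, "y": 0, "z": -1, "ax": 0, "ay": 0, "az": 0, "grip": 0},
])

```text
clock: 48.8
position: [628.1, 1.3, 125.2]
eef_rot: [0.119, 3.134, 0.0]
force: [0.8, -0.8, -1.0]
finger_gap: 0.085
```

Call:
arm_command([
  {"x": 0.09, "y": -0.17, "z": 0, "ax": 0, "ay": 0, "az": 0, "grip": 0},
  {"x": 0.21, "y": -0.4, "z": 0, "ax": 0, "ay": 0, "az": 0, "grip": 0},
  {"x": 0.33, "y": -0.63, "z": 0, "ax": 0, "ay": 0, "az": 0, "grip": 0},
  {"x": 0.44, "y": -0.838, "z": 0, "ax": 0, "ay": 0, "az": 0, "grip": 0},
])

```text
clock: 49.3
position: [573.6, -80.2, 120.6]
eef_rot: [-0.12, -3.136, -0.0]
force: [-0.1, -0.2, -1.5]
finger_gap: 0.083
```

Call:
arm_command([
  {"x": 0.11, "y": -0.21, "z": 0, "ax": 0, "ay": 0, "az": 0, "grip": 0},
  {"x": 0.22, "y": -0.42, "z": 0, "ax": 0, "ay": 0, "az": 0, "grip": 0},
  {"x": 0.33, "y": -0.63, "z": 0, "ax": 0, "ay": 0, "az": 0, "grip": 0},
  {"x": 0.44, "y": -0.838, "z": 0, "ax": 0, "ay": 0, "az": 0, "grip": 0},
])

```text
clock: 49.8
position: [523.9, -160.1, 121.3]
eef_rot: [-0.12, -3.138, -0.001]
force: [0.7, -0.9, -1.5]
finger_gap: 0.081
```

Call:
arm_command([
  {"x": 0.11, "y": -0.21, "z": 0, "ax": 0, "ay": 0, "az": 0, "grip": 0},
  {"x": 0.22, "y": -0.42, "z": 0, "ax": 0, "ay": 0, "az": 0, "grip": 0},
  {"x": 0.33, "y": -0.63, "z": 0, "ax": 0, "ay": 0, "az": 0, "grip": 0},
  {"x": 0.44, "y": -0.838, "z": 0, "ax": 0, "ay": 0, "az": 0, "grip": 0},
])

```text
clock: 50.3
position: [473.7, -240.1, 121.4]
eef_rot: [-0.12, -3.138, -0.001]
force: [0.4, 0.5, -0.7]
finger_gap: 0.085
```

Call:
arm_command([
  {"x": 0.11, "y": -0.21, "z": 0, "ax": 0, "ay": 0, "az": 0.02, "grip": 0},
  {"x": 0.22, "y": -0.42, "z": 0, "ax": 0, "ay": 0, "az": 0.048, "grip": 0},
  {"x": 0.33, "y": -0.63, "z": 0, "ax": 0, "ay": 0, "az": 0.048, "grip": 0},
  {"x": 0.44, "y": -0.838, "z": 0, "ax": 0, "ay": 0, "az": 0.048, "grip": 0},
  {"x": 0.44, "y": -0.838, "z": 0, "ax": 0, "ay": 0, "az": 0.048, "grip": 0},
  {"x": 0.44, "y": -0.838, "z": 0, "ax": 0, "ay": 0, "az": 0.048, "grip": 0},
])

```text
clock: 51.05
position: [424.6, -319.1, 121.7]
eef_rot: [-0.18, -3.136, -0.002]
force: [-0.3, 0.6, -0.3]
finger_gap: 0.085
```

Run:
```python
from h import *
plan((425.8,-319.7,22.5),1.457)
```

```text
t51.05 pos [ 424.6 -319.1  121.7] psi 1.456 q6 -2.15 F [-0.3  0.6 -0.3] gap 0.085
  d xyz [-0.014 -0.006  0.992] rot [ 0.001 -0.001 -0.001]
```

Call:
arm_command([
  {"x": -0.01, "y": -0.005, "z": 0.25, "ax": 0, "ay": 0, "az": 0, "grip": 0},
  {"x": -0.01, "y": -0.005, "z": 0.5, "ax": 0, "ay": 0, "az": 0, "grip": 0},
  {"x": -0.01, "y": -0.005, "z": 0.72, "ax": 0, "ay": 0, "az": 0, "grip": 0},
  {"x": -0.01, "y": -0.005, "z": 0.85, "ax": 0, "ay": 0, "az": 0, "grip": 0},
  {"x": -0.01, "y": -0.005, "z": 0.93, "ax": 0, "ay": 0, "az": 0, "grip": 0},
  {"x": -0.01, "y": -0.005, "z": 0.98, "ax": 0, "ay": 0, "az": 0, "grip": 0},
  {"x": -0.01, "y": -0.005, "z": 0.99, "ax": 0, "ay": 0, "az": 0, "grip": 0},
  {"x": -0.01, "y": -0.005, "z": 0.99, "ax": 0, "ay": 0, "az": 0, "grip": 0},
])

```text
clock: 52.05
position: [426.6, -320.4, 23.8]
eef_rot: [0.179, 3.136, -0.001]
force: [0.6, 0.1, -1.7]
finger_gap: 0.087
```

Call:
arm_command([
  {"x": 0, "y": 0, "z": 0, "ax": 0, "ay": 0, "az": 0, "grip": 0.2},
  {"x": 0, "y": 0, "z": 0, "ax": 0, "ay": 0, "az": 0, "grip": 0.3},
  {"x": 0, "y": 0, "z": 0, "ax": 0, "ay": 0, "az": 0, "grip": 0.3},
  {"x": 0, "y": 0, "z": -0.1, "ax": 0, "ay": 0, "az": 0, "grip": 0.3},
  {"x": 0, "y": 0, "z": -0.35, "ax": 0, "ay": 0, "az": 0, "grip": 0.3},
  {"x": 0, "y": 0, "z": -0.65, "ax": 0, "ay": 0, "az": 0, "grip": 0.3},
  {"x": 0, "y": 0, "z": -0.98, "ax": 0, "ay": 0, "az": 0, "grip": 0.3},
  {"x": 0, "y": 0, "z": -1, "ax": 0, "ay": 0, "az": 0, "grip": 0.3},
])

```text
clock: 53.05
position: [428.4, -321.8, 127.2]
eef_rot: [0.178, 3.131, -0.007]
force: [0.2, 0.9, 0.1]
finger_gap: 0.297
```

Call:
arm_command([
  {"x": -0.1, "y": 0.24, "z": -0.1, "ax": 0, "ay": 0, "az": 0, "grip": 0.4},
  {"x": -0.2, "y": 0.5, "z": -0.3, "ax": 0, "ay": 0, "az": 0, "grip": 0.4},
  {"x": -0.29, "y": 0.74, "z": -0.45, "ax": 0, "ay": 0, "az": 0, "grip": 0.4},
  {"x": -0.385, "y": 0.968, "z": -0.45, "ax": 0, "ay": 0, "az": 0, "grip": 0.4},
])

```text
clock: 53.55
position: [476.2, -227.7, 169.1]
eef_rot: [0.179, 3.135, -0.001]
force: [0.5, 0.5, 0.0]
finger_gap: 0.398
```

Call:
arm_command([
  {"x": -0.12, "y": 0.32, "z": 0, "ax": 0, "ay": 0, "az": 0, "grip": 0.5},
  {"x": -0.25, "y": 0.64, "z": 0, "ax": 0, "ay": 0, "az": 0, "grip": 0.5},
  {"x": -0.385, "y": 0.968, "z": 0, "ax": 0, "ay": 0, "az": 0, "grip": 0.5},
])

```text
clock: 53.92
position: [524.4, -135.3, 167.2]
eef_rot: [-0.179, -3.135, -0.0]
force: [0.5, -0.2, -0.0]
finger_gap: 0.496
```

Call:
arm_command([
  {"x": -0.12, "y": 0.32, "z": 0, "ax": 0, "ay": 0, "az": 0, "grip": 0.6},
  {"x": -0.25, "y": 0.64, "z": 0, "ax": 0, "ay": 0, "az": 0, "grip": 0.6},
  {"x": -0.385, "y": 0.968, "z": 0, "ax": 0, "ay": 0, "az": 0, "grip": 0.6},
])

```text
clock: 54.3
position: [573.7, -43.6, 167.2]
eef_rot: [-0.179, -3.135, -0.0]
force: [0.2, -1.2, -0.3]
finger_gap: 0.602
```

Call:
arm_command([
  {"x": -0.12, "y": 0.32, "z": 0, "ax": 0, "ay": 0, "az": 0, "grip": 0.6},
  {"x": -0.25, "y": 0.64, "z": 0, "ax": 0, "ay": 0, "az": 0, "grip": 0.6},
  {"x": -0.385, "y": 0.968, "z": 0, "ax": 0, "ay": 0, "az": 0, "grip": 0.6},
  {"x": -0.385, "y": 0.968, "z": 0, "ax": 0, "ay": 0, "az": 0, "grip": 0.6},
])

```text
clock: 54.8
position: [623.4, 49.1, 167.1]
eef_rot: [-0.174, -3.135, -0.0]
force: [0.1, 0.2, 0.2]
finger_gap: 0.601
```

Run:
```python
from h import *
s=snap('side','side10')
plan((672,139,165))
cv2.imwrite('pics/full10.png',cv2.resize(s,(800,500),interpolation=2))
```

```text
t54.85 pos [622.7  47.9 167. ] psi 1.459 q6 -1.42 F [ 0.5 -0.9  0.3] gap 0.599
  d xyz [-0.388  0.96   0.019] rot [0. 0. 0.]
```

View pics/full10.png

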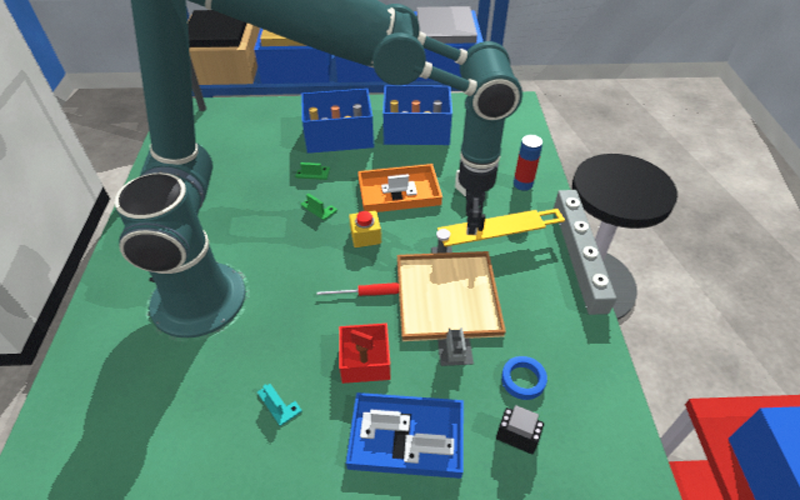

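The tray is empty: two left brackets are in the blue tray, one right bracket in the orange tray, and the pin is in the bin. Now gripping the knob to shut the bar.

Call:
arm_command([
  {"x": -0.13, "y": 0.32, "z": 0, "ax": 0, "ay": 0, "az": 0, "grip": 0.6},
  {"x": -0.26, "y": 0.64, "z": 0, "ax": 0, "ay": 0, "az": 0, "grip": 0.6},
  {"x": -0.39, "y": 0.96, "z": 0, "ax": 0, "ay": 0, "az": 0, "grip": 0.6},
  {"x": -0.39, "y": 0.96, "z": 0, "ax": 0, "ay": 0, "az": 0, "grip": 0.6},
  {"x": -0.39, "y": 0.96, "z": 0.3, "ax": 0, "ay": 0, "az": 0, "grip": 0.6},
  {"x": -0.39, "y": 0.96, "z": 0.6, "ax": 0, "ay": 0, "az": 0, "grip": 0.6},
  {"x": -0.39, "y": 0.96, "z": 0.9, "ax": 0, "ay": 0, "az": 0, "grip": 0.6},
  {"x": -0.39, "y": 0.96, "z": 0.9, "ax": 0, "ay": 0, "az": 0, "grip": 0.4},
  {"x": -0.39, "y": 0.96, "z": 0.9, "ax": 0, "ay": 0, "az": 0, "grip": 0.2},
  {"x": -0.39, "y": 0.96, "z": 0.9, "ax": 0, "ay": 0, "az": 0, "grip": 0.1},
  {"x": -0.39, "y": 0.96, "z": 0.9, "ax": 0, "ay": 0, "az": 0, "grip": 0.1},
  {"x": -0.39, "y": 0.96, "z": 0.9, "ax": 0, "ay": 0, "az": 0, "grip": 0.1},
], squeeze=25)

```text
clock: 56.35
position: [673.2, 137.8, 79.4]
eef_rot: [0.179, 3.136, -0.0]
force: [-1.6, -2.3, 1.8]
finger_gap: 0.179
```

Run:
```python
from h import *
plan((672,139,76))
o,p,M=state(); piv=np.array([579,120.]); v=p[:2]-piv; print(np.hypot(*v),np.arctan2(v[1],v[0])+1.548)
for th in [*np.arange(1.66,-.01,-.1),0,-.03,-.05]:
    a=th-np.pi/2+.0226
    q=piv+95*np.array([np.cos(a),np.sin(a)]); d=M.T@np.array([*(q-p[:2]),0])/100; print(round(th,2),q.round(1),d.round(3))
```

```text
t56.35 pos [673.2 137.8  79.4] psi 1.457 q6 -1.29 F [-1.6 -2.3  1.8] gap 0.179
  d xyz [0.014 0.01  0.034] rot [0. 0. 0.]
95.90566670451238 1.734717542722597
1.66 [673.4 130.6] [-0.01  -0.071  0.   ]
1.56 [674.  121.1] [-0.026 -0.165  0.   ]
1.46 [673.6 111.6] [-0.034 -0.26   0.   ]
1.36 [672.3 102.2] [-0.031 -0.355  0.   ]
1.26 [670.1  93. ] [-0.019 -0.449  0.   ]
1.16 [666.9  84. ] [ 0.002 -0.541  0.   ]
1.06 [662.9  75.4] [ 0.032 -0.631  0.   ]
0.96 [658.   67.3] [ 0.071 -0.718  0.   ]
0.86 [652.4  59.7] [ 0.119 -0.8    0.   ]
0.76 [646.   52.6] [ 0.174 -0.877  0.   ]
0.66 [638.9  46.3] [ 0.237 -0.948  0.   ]
0.56 [631.3  40.7] [ 0.307 -1.013 -0.   ]
0.46 [623.1  35.8] [ 0.383 -1.07  -0.   ]
0.36 [614.5  31.9] [ 0.464 -1.119 -0.   ]
0.26 [605.5  28.8] [ 0.549 -1.16  -0.   ]
0.16 [596.3  26.6] [ 0.639 -1.192 -0.   ]
0.06 [586.8  25.3] [ 0.731 -1.216 -0.   ]
0 [581.1  25. ] [ 0.787 -1.225 -0.   ]
-0.03 [578.3  25. ] [ 0.815 -1.228 -0.   ]
-0.05 [576.4  25. ] [ 0.834 -1.23  -0.   ]
```

Call:
arm_command([
  {"x": -0.01, "y": -0.071, "z": 0, "ax": 0, "ay": 0, "az": 0, "grip": 0.1},
  {"x": -0.026, "y": -0.165, "z": 0, "ax": 0, "ay": 0, "az": 0, "grip": 0.1},
  {"x": -0.034, "y": -0.26, "z": 0, "ax": 0, "ay": 0, "az": 0, "grip": 0.1},
  {"x": -0.031, "y": -0.355, "z": 0, "ax": 0, "ay": 0, "az": 0, "grip": 0.1},
  {"x": -0.019, "y": -0.449, "z": 0, "ax": 0, "ay": 0, "az": 0, "grip": 0.1},
  {"x": 0.002, "y": -0.541, "z": 0, "ax": 0, "ay": 0, "az": 0, "grip": 0.1},
  {"x": 0.032, "y": -0.631, "z": 0, "ax": 0, "ay": 0, "az": 0, "grip": 0.1},
  {"x": 0.071, "y": -0.718, "z": 0, "ax": 0, "ay": 0, "az": 0, "grip": 0.1},
  {"x": 0.119, "y": -0.8, "z": 0, "ax": 0, "ay": 0, "az": 0, "grip": 0.1},
  {"x": 0.174, "y": -0.877, "z": 0, "ax": 0, "ay": 0, "az": 0, "grip": 0.1},
  {"x": 0.237, "y": -0.948, "z": 0, "ax": 0, "ay": 0, "az": 0, "grip": 0.1},
])

```text
clock: 57.72
position: [639.1, 46.3, 79.5]
eef_rot: [0.179, 3.134, 0.001]
force: [2.3, 2.3, 5.6]
finger_gap: 0.177
```

Call:
arm_command([
  {"x": 0.07, "y": -0.065, "z": 0, "ax": 0, "ay": 0, "az": 0, "grip": 0.1},
  {"x": 0.146, "y": -0.122, "z": 0, "ax": 0, "ay": 0, "az": 0, "grip": 0.1},
  {"x": 0.227, "y": -0.171, "z": 0, "ax": 0, "ay": 0, "az": 0, "grip": 0.1},
  {"x": 0.312, "y": -0.212, "z": 0, "ax": 0, "ay": 0, "az": 0, "grip": 0.1},
  {"x": 0.4, "y": -0.244, "z": 0, "ax": 0, "ay": 0, "az": 0, "grip": 0.1},
  {"x": 0.46, "y": -0.26, "z": 0, "ax": 0, "ay": 0, "az": 0, "grip": 0.1},
  {"x": 0.51, "y": -0.27, "z": 0, "ax": 0, "ay": 0, "az": 0, "grip": 0.1},
  {"x": 0.54, "y": -0.275, "z": 0, "ax": 0, "ay": 0, "az": 0, "grip": 0.1},
  {"x": 0.55, "y": -0.277, "z": 0, "ax": 0, "ay": 0, "az": 0, "grip": 0.1},
  {"x": 0.55, "y": -0.277, "z": 0, "ax": 0, "ay": 0, "az": 0, "grip": 0.1},
])

```text
clock: 58.98
position: [581.8, 25.6, 79.1]
eef_rot: [0.179, 3.133, 0.001]
force: [5.8, 4.1, 3.1]
finger_gap: 0.181
```

Run:
```python
from h import *
plan((576,25,76))
```

```text
t58.98 pos [581.8  25.6  79.1] psi 1.457 q6 -1.46 F [5.8 4.1 3.1] gap 0.181
  d xyz [ 0.057 -0.013  0.031] rot [0. 0. 0.]
```

Call:
arm_command([
  {"x": 0.02, "y": 0, "z": 0, "ax": 0, "ay": 0, "az": 0, "grip": 0.1},
  {"x": 0.04, "y": 0, "z": 0, "ax": 0, "ay": 0, "az": 0, "grip": 0.1},
  {"x": 0.04, "y": 0, "z": 0, "ax": 0, "ay": 0, "az": 0, "grip": 0.1},
])

```text
clock: 59.35
position: [581.6, 25.6, 79.3]
eef_rot: [0.177, 3.125, 0.001]
force: [16.2, 2.4, -5.6]
finger_gap: 0.176
```

Call:
arm_command([
  {"x": -0.035, "y": 0, "z": 0, "ax": 0, "ay": 0, "az": 0, "grip": 0.1},
  {"x": -0.035, "y": 0, "z": 0, "ax": 0, "ay": 0, "az": 0, "grip": 0.3},
  {"x": -0.035, "y": 0, "z": 0, "ax": 0, "ay": 0, "az": 0, "grip": 0.5},
  {"x": -0.035, "y": 0, "z": 0, "ax": 0, "ay": 0, "az": 0, "grip": 0.6},
  {"x": -0.035, "y": 0, "z": -0.3, "ax": 0, "ay": 0, "az": 0, "grip": 0.6},
  {"x": -0.035, "y": 0, "z": -0.6, "ax": 0, "ay": 0, "az": 0, "grip": 0.6},
  {"x": -0.035, "y": 0, "z": -0.95, "ax": 0, "ay": 0, "az": 0, "grip": 0.6},
  {"x": -0.035, "y": 0, "z": -1, "ax": 0, "ay": 0, "az": 0, "grip": 0.6},
])

```text
clock: 60.35
position: [581.9, 25.2, 181.2]
eef_rot: [0.178, 3.132, -0.0]
force: [0.2, 0.3, 0.5]
finger_gap: 0.599
```

Call:
arm_command([
  {"x": 0.1, "y": 0.33, "z": 0, "ax": 0, "ay": 0, "az": 0, "grip": 0.6},
  {"x": 0.2, "y": 0.66, "z": 0, "ax": 0, "ay": 0, "az": 0, "grip": 0.6},
  {"x": 0.3, "y": 1, "z": 0, "ax": 0, "ay": 0, "az": 0, "grip": 0.6},
])

```text
clock: 60.72
position: [560.4, 128.6, 176.5]
eef_rot: [-0.18, -3.134, 0.001]
force: [-0.1, 0.5, 0.0]
finger_gap: 0.598
```

Call:
arm_command([
  {"x": 0.1, "y": 0.33, "z": 0, "ax": 0, "ay": 0, "az": 0, "grip": 0.6},
  {"x": 0.2, "y": 0.66, "z": 0, "ax": 0, "ay": 0, "az": 0, "grip": 0.6},
  {"x": 0.3, "y": 1, "z": 0, "ax": 0, "ay": 0, "az": 0, "grip": 0.6},
])

```text
clock: 61.1
position: [541.9, 231.4, 176.4]
eef_rot: [-0.179, -3.134, 0.002]
force: [-0.2, -0.1, -0.0]
finger_gap: 0.603
```

Call:
arm_command([
  {"x": 0.1, "y": 0.33, "z": 0, "ax": 0, "ay": 0, "az": 0, "grip": 0.6},
  {"x": 0.2, "y": 0.66, "z": 0, "ax": 0, "ay": 0, "az": 0, "grip": 0.6},
  {"x": 0.3, "y": 1, "z": 0, "ax": 0, "ay": 0, "az": 0, "grip": 0.6},
  {"x": 0.3, "y": 1, "z": 0, "ax": 0, "ay": 0, "az": 0, "grip": 0.6},
  {"x": 0.3, "y": 1, "z": 0, "ax": 0, "ay": 0, "az": 0, "grip": 0.6},
])

```text
clock: 61.72
position: [524.2, 332.8, 176.9]
eef_rot: [-0.178, -3.135, 0.003]
force: [-0.1, -0.3, -0.3]
finger_gap: 0.601
```

Run:
```python
from h import *
plan((500,320,180))
t=snap('top','top11');s=snap('side','side11')
for n,b in(('top',(285,140,402,176)),('side',(330,175,400,295))):
    A=[]
    for f in(f'pics/{n}0.png',f'pics/{n}11.png'):
        im=cv2.imread(f);m=cv2.inRange(cv2.cvtColor(im,cv2.COLOR_BGR2HSV),(20,150,120),(32,255,255));q=np.zeros_like(m);q[b[1]:b[3],b[0]:b[2]]=m[b[1]:b[3],b[0]:b[2]]
        pts=cv2.findNonZero(q); A.append((cv2.minAreaRect(pts)))
        P=pts[:,0].astype(float); c=P.mean(0); w,V=np.linalg.eigh(np.cov((P-c).T)); print(n,f,c.round(2),np.degrees(np.arctan2(V[1,1],V[0,1])).round(3),len(P))
o=np.zeros((600,800,3),np.uint8);o[:250,:400]=cv2.resize(t,(400,250),interpolation=3);o[:250,400:]=cv2.resize(s,(400,250),interpolation=3)
o[250:600,:400]=cv2.resize(t[118:203,285:395],(400,350),interpolation=2)[:350];o[250:600,400:]=cv2.resize(s[200:330,300:420],(400,350),interpolation=2)
cv2.imwrite('pics/fin.png',o)
```

```text
t61.73 pos [524.2 332.8 176.9] psi 1.457 q6 -0.93 F [-0.1 -0.3 -0.3] gap 0.601
  d xyz [ 0.226 -0.155 -0.031] rot [0. 0. 0.]
top pics/top0.png [338.03 158.31] 179.108 1678
top pics/top11.png [339.32 158.34] 178.833 1726
side pics/side0.png [359.17 228.25] 81.999 1466
side pics/side11.png [359.68 230.54] 81.281 1595
```

View pics/fin.png

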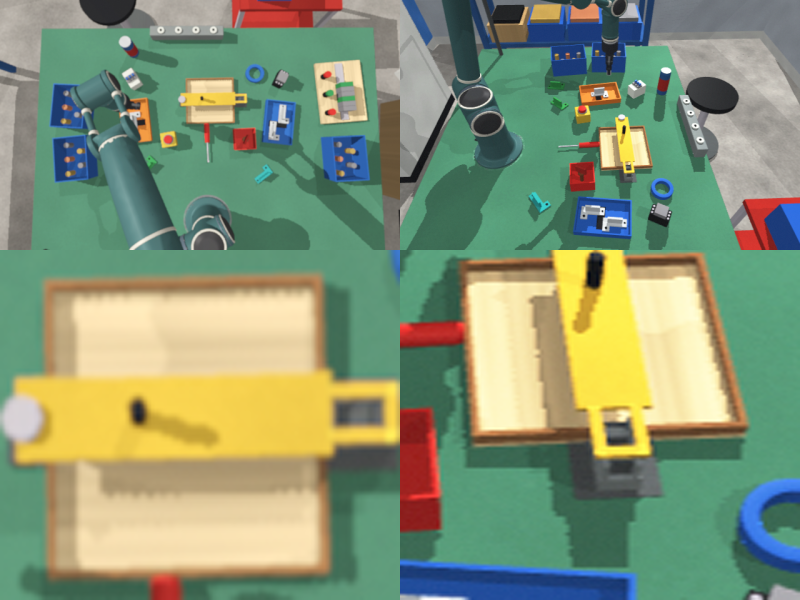

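Run:
```python
from h import *
for f in('pics/top0.png','pics/top11.png'):
    im=cv2.imread(f);S_=cv2.cvtColor(im,cv2.COLOR_BGR2HSV)[...,1].astype(float)
    r=[]
    for u in(300,310,350,360,370):
        c=S_[:,u-2:u+3].mean(1); k=lambda a,b:np.interp(175,*(lambda z:(z,range(a,b)))(c[a:b])) 
        up=k(140,154); lo=c[160:175][::-1]; lo=174-np.interp(175,lo,range(15)); r.append((u,round(up,2),round(lo,2)))
    print(f,r)
t=cv2.imread('pics/top11.png');s=cv2.imread('pics/side11.png')
for g,l,y in(((469.7+43,-349.9-30),True,np.pi-.114),((427,-330),True,np.pi-.114)): print(fitbrk({'side':s},g,y,5,l))
```

```text
pics/top0.png [(300, np.float64(150.53), np.float64(167.32)), (310, np.float64(150.85), np.float64(164.0)), (350, np.float64(149.84), np.float64(166.28)), (360, np.float64(149.73), np.float64(166.08)), (370, np.float64(149.42), np.float64(166.06))]
pics/top11.png [(300, np.float64(153.0), np.float64(163.6)), (310, np.float64(153.0), np.float64(160.0)), (350, np.float64(153.0), np.float64(160.0)), (360, np.float64(153.0), np.float64(165.0)), (370, np.float64(151.0), np.float64(165.6))]
[ 5.10280e+02 -3.79853e+02  3.00800e+00  8.10000e-02]
[ 4.30031e+02 -3.30051e+02  3.02500e+00  8.30000e-02]
```

Run:
```python
from h import *
for f in('pics/top0.png','pics/top11.png'):
    im=cv2.resize(cv2.imread(f)[135:185,285:405],None,fx=8,fy=8,interpolation=cv2.INTER_CUBIC); m=cv2.inRange(cv2.cvtColor(im,cv2.COLOR_BGR2HSV),(20,110,100),(34,255,255))
    n,l,st,_=cv2.connectedComponentsWithStats(m); m=l==1+st[1:,4].argmax()
    C=np.arange(8*25,8*85); up=np.array([np.nonzero(m[:,c])[0].min() for c in C])/8; lo=np.array([np.nonzero(m[:,c])[0].max() for c in C])/8
    fit=lambda y:np.polyfit(C/8,y,1)
    print(f,'upper',fit(up).round(4),'lower',fit(lo).round(4),'at col 80: ',np.polyval(fit(up),80).round(2),np.polyval(fit(lo),80).round(2))
```

```text
pics/top0.png upper [-0.0205 14.1548] lower [-1.37000e-02  3.49093e+01] at col 80:  12.52 33.82
pics/top11.png upper [-0.0218 14.4084] lower [-2.11000e-02  3.53568e+01] at col 80:  12.66 33.67
```

```bash
python3 -c "
from h import *
print(manip.hand_in())"
```

```text
the job is handed in; nothing more can be done
None
```

I finished the whole job in the order asked and handed it in at about 62 s of the 210 s allowed. I know of no failed step.

- **Pin:** I twisted it free in to-and-fro sweeps of 45°, pulling up with at most about 12.4 N in the readings. By the spring figures that is roughly 4.7 mm of clamp lift; I didn't measure the lift directly. The pin is in the red bin.
- **Brackets:** Three were present. The one right-hand bracket is in the orange tray and the two left-hand ones are in the blue tray, all flat with the fin up. One left-hand bracket was knocked about 15 mm during the run; I measured it again before picking it up.
- **Bar:** I swung it open to about 1.75 rad and shut it again once the tray was empty. It rested on its stop: 16 N of push moved it no further. Its edges in the last top picture match the first to about 0.2 px.

**Last checks:** The final pictures show the tray empty and the bar shut. Everything else on the bench looks undisturbed, by eye only, and the robot was clear of everything. Two numeric checks of the bar before the edge match didn't work: one was skewed because the pin was gone and the eye showed, the other by a bad threshold.

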